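# Fetch the hardener tins from the code-locked chest

## Task

Turn the three dials on the red chest until each pointer faces its yellow dot, pull the drawer right open, set the blue case aside upright on the rubber mat, and stand every tin that was hidden behind it upright in the yellow tray. Then put the case back upright on the drawer's floor, push the drawer fully shut, and lock it by turning at least one dial about a quarter turn or more off its dot. Leave everything else on the bench alone.

Things in the scene. Friction and masses are not known exactly. Their poses are not given: they have to be found in the camera images.
- chest: red steel lock chest, 240 mm deep (x), 250 wide (y), 100 high, fixed; origin at the centre of its underside; its front looks along its own -x. Three dials stand on its top, 45 mm behind the front face, at y = +80, 0 and -80 mm. Under each a gated ring truly blocks the drawer, opening and shutting, unless all three pointers are within about 0.2 rad of their dots
- drawer (a joint): the chest's drawer, in m: 0 shut (a stop), 0.17 fully open, sliding along the chest's -x; then all its inside is out of the chest. About 2 N moves it slowly; it stays where left. Locked, it gives about 5 mm. Inside 120 mm (x) by 174 mm (y); side and rear walls 5 mm thick, only 23 mm above its floor; front panel 10 mm thick, its top 91 mm above the bench
- drawer_grip (a point): middle of the drawer's bar handle, a steel round bar 100 mm long along the chest's y, 35 mm in front of the drawer front, 72 mm above the bench; moves with the drawer
- drawer_floor (a point): centre of the drawer's inner floor (top surface, 20 mm above the bench); moves with the drawer, axes as the chest's; the inside reaches 60 mm from it in x and 87 mm in y
- dial_left (a joint): left (chest's +y) code dial: a flat steel dial, 48 mm across, 6 mm thick, on the chest's top, with a grip bar (see its point). It must point to the yellow dot 34 mm from its axis. Value in rad: 0 with the pointer towards the chest's own -x, growing anticlockwise from above; range -2.9 to 2.9; stays where left (0.04 N m friction). Pointer on its yellow dot at 0.8
- dial_mid (a joint): middle code dial: a flat steel dial, 48 mm across, 6 mm thick, on the chest's top, with a grip bar (see its point). It must point to the yellow dot 34 mm from its axis. Value in rad: 0 with the pointer towards the chest's own -x, growing anticlockwise from above; range -2.9 to 2.9; stays where left (0.04 N m friction). Pointer on its yellow dot at -0.9
- dial_right (a joint): right (chest's -y) code dial: a flat steel dial, 48 mm across, 6 mm thick, on the chest's top, with a grip bar (see its point). It must point to the yellow dot 34 mm from its axis. Value in rad: 0 with the pointer towards the chest's own -x, growing anticlockwise from above; range -2.9 to 2.9; stays where left (0.04 N m friction). Pointer on its yellow dot at 1.2
- dial_left_grip (a point): middle of the grip bar of dial_left, on the dial's axis, 18 mm above the chest's top; its -x axis is the pointer's direction. The black upright bar is 44 mm long (x), 14 mm thick (y), 24 mm high; the pointer end has a white tip and a white line on top
- dial_mid_grip (a point): middle of the grip bar of dial_mid, on the dial's axis, 18 mm above the chest's top; its -x axis is the pointer's direction. The black upright bar is 44 mm long (x), 14 mm thick (y), 24 mm high; the pointer end has a white tip and a white line on top
- dial_right_grip (a point): middle of the grip bar of dial_right, on the dial's axis, 18 mm above the chest's top; its -x axis is the pointer's direction. The black upright bar is 44 mm long (x), 14 mm thick (y), 24 mm high; the pointer end has a white tip and a white line on top
- case_handle (a point): middle of the blue case's handle: an upright black block 14 mm (case x) by 40 mm (case y) and 22 mm high on the middle of the case's top; this point is 49 mm above the case's underside and 30 mm above case_center. The case stands in the front of the drawer, in front of the tins, at the start
- case_center (a point): centre of the blue plastic case's body, 45 mm (x) by 135 mm (y) by 38 mm high, about 0.25 kg, z up; 19 mm above its underside
- tin1_center (a point): centre (half-way up, 28 mm above its underside) of a round aluminium tin with a green band, 48 mm across, 56 mm high plus a 2 mm lid disc, about 0.15 kg, axis z. One to three tins are there, side by side behind the case in the drawer (None: this one is absent)
- tin2_center (a point): centre (half-way up, 28 mm above its underside) of a round aluminium tin with a green band, 48 mm across, 56 mm high plus a 2 mm lid disc, about 0.15 kg, axis z. One to three tins are there, side by side behind the case in the drawer (None: this one is absent)
- tin3_center (a point): centre (half-way up, 28 mm above its underside) of a round aluminium tin with a green band, 48 mm across, 56 mm high plus a 2 mm lid disc, about 0.15 kg, axis z. One to three tins are there, side by side behind the case in the drawer (None: this one is absent)
- tray: the yellow open tray, fixed, outside 230 mm (x) by 120 mm (y) by 18 mm high, walls 4 mm, floor 4 mm or a little more; origin at the centre of its underside. It may be on either side of the chest
- mat: the black rubber mat, fixed, 120 mm (x) by 190 mm (y) by 4 mm thick; origin at the centre of its underside. On the other side of the chest
- tape_roll: roll of yellow tape on the rear of the chest's top, 60 mm across, 20 mm high; bystander, leave alone
- sanding_block: orange sanding block, 120 x 60 x 37 mm; bystander
- spray_bottle: spray bottle, 60 mm across, 170 mm high; bystander
- filler_jar: jar, 70 mm across, 80 mm high; bystander
- spreader: spreader lying flat, 190 mm long; bystander
- suction_lifter: glass suction lifter, 110 mm across, 69 mm high; bystander
- polish_can: small can, 52 mm across, 100 mm high; bystander
Mind the look-alikes: they are no part of the job. What is meant by the mat is not green, and is the smaller of those in its own colour.

How it is judged:
By the outcome, as a careful person would: the job done as asked, in the order asked, and still so for the second after the job is handed in, with the robot touching nothing.
Of tin1, tin2, tin3 only 1 to 3 are there at a start; the rules pass over those that are not, and their reading is None.
At some moment in a run one of tin1, tin2, tin3, case may be knocked a few centimetres aside while the robot is not near it.
It also fails if it takes over 210 s, if anything falls off the work surface, if the arm or the gripper's body presses on something with over 40 N, if the wrist force passes 120 N, or if a joint passes its speed limit or range.

## Robot

A 7-joint arm with a two-finger parallel gripper is mounted at the origin on the work surface. World frame = base frame: x ahead of the robot, y to its left, z up, the work surface at z = 0. Lengths are in m, angles in rad, forces in N, time in s.
With the tool pointing down it reaches from about 0.425 to 0.925 m from the base axis. Payload 6.8 kg.
Tool frame: the origin (TCP) lies at the very end of the fingers, on their centre line; the grasp point (between the pads) lies 19 mm behind it; y points along the fingers, z is the direction in which the jaws open and shut, and the axes are right-handed (so a half turn about y gives the same grasp; the last joint's range is limited). The gripper opens to 85 mm and grips with 20 to 120 N. Pads are 22 mm wide; open, the fingers measure 114 mm over their backs; the gripper's body (76 mm by 85 mm) begins 54 mm behind the grasp point. The pads swing forward as they close: fully open they stand 13 mm farther back than shut.
Start: joints at [1.001, 0.477, 0.022, 1.555, -0.011, 1.109, -0.083], TCP at [0.301, -0.604, 0.231] pointing down, gripper open.
Joint ranges: [-2.96, 2.96], [-0.34, 2.1], [-1.41, 1.46], [0.24, 2.44], [-1.37, 4.51], [0.17, 1.92], [-2.96, 2.96]. Speed limits (rad/s): [2.39, 2.39, 3.14, 3.14, 3.14, 3.14, 3.14].

## Interface

Orientations are given as a rotation vector (axis times angle).
In Python, from bench import r gives the robot as it stands.
- The arm moves only by the tool drive_tool, never from a script. Its argument "series" is a list of rows, each a list of 7 numbers: the shift along the tool's x, y, z in mm, then the turn, a rotation vector about the tool's x, y, z in degrees, then the finger opening in mm, from 0 to 85.4. In form: [[tx, ty, tz, wx, wy, wz, grip], ...]. A call has 1 to 5 rows; each row is the pose to reach, as a shift and turn from the pose measured when the call began, along the tool's axes at that moment; what a row does not reach only later rows make up. A row lasts 1/10 s, in which the tool goes at most 50 mm and 8.59 degrees, less where a joint would pass 70% of its speed; a pose out of reach is approached as far as the arm can. A call with a gripper value outside its range is refused whole. The fingers move at their own pace and stop on an object; "squeeze" is the grip in N (left out, the last holds). Time passes only in rows, so rows that repeat a pose let the fingers close. It gives the time, the measured TCP pose, the force and the opening at its end, in the units of the state.
- r.get_obs(): the state, without advancing time (a new reading comes with each control period).
- r.grab_frame(name): name is "scene" or "top"; returns a dict with "frame" (480x640x3 uint8, blue, green, red), "intrinsics" (3x3 intrinsics, pixels), "rvec" (rotation vector, rad) and "tvec" (3), from world to camera coordinates, as OpenCV has them. Camera axes: x right, y down, z forward; pixel columns grow to the right and rows downward; lengths in m; the calibration is good to about 2 mm. A picture is of the moment at which its call begins. There is no depth.
- r.hand_in(): hands the job in, once; it reports no verdict.
The state is a dict: "clock": time; "joints": joint angles; "qvel": joint speeds; "tau": joint torques, N m; "tcp_pos": TCP position; "orientation": TCP orientation; "contact_force": force on the tool from outside, world axes, zero at the start; "moment": the same for the moment, N m; "grip_width": finger opening in m.
Only numpy, scipy, OpenCV 4.12 (cv2) and the standard library are available. Lean on these libraries where they do the work, as an engineer would, in place of code of your own. Each camera call takes 0.05 s, during which the arm holds its last target.

## Working session

There is one attempt and no reset: what is moved stays moved. The work goes in short steps, Python scripts to look and compute and a tool call to move; the robot and the scene stay as the last step left them, time stands still between calls to the robot, and variables do not carry over. Pictures are saved under pics/ and viewed, and the job is handed in when it is done.

Besides the shell and the picture viewer there is one more tool, called after ">>>" as name(argument=value, ...), one argument or row to a line, values as JSON. drive_tool: Moves the arm, as the interface text tells. Its arguments: {"type":"object","properties":{"series":{"type":"array","items":{"type":"array","items":{"type":"number"}}},"squeeze":{"type":"number"}},"required":["series"]}

```bash
mkdir -p pics; ls; python3 - <<'E'
from bench import r
import cv2
o=r.get_obs()
for k,v in o.items(): print(k,v)
for n in("scene","top"):
    f=r.grab_frame(n); cv2.imwrite(f"pics/{n}0.png",f["frame"]); print(n,f["intrinsics"],f["rvec"],f["tvec"])
E
```

```text
pics
clock 0.0
joints [ 1.00093212  0.47778593  0.02234884  1.55642917 -0.01152516  1.10928337
 -0.08309317]
qvel [ 5.56286109e-04 -1.07095893e-03 -7.41056200e-05  1.94280851e-04
 -3.82620165e-04 -3.01471973e-05 -1.68317788e-03]
tau [-9.05598990e-04 -5.96451187e+01  1.60810813e+00 -2.81199950e+01
  1.25837469e-02  9.35324613e-03  5.20702415e-06]
tcp_pos [ 0.30046489 -0.60379612  0.23034478]
orientation [-0.46241105  1.9665471  -1.96311331]
contact_force [ 0.42896276 -0.22293034 -0.33916862]
moment [ 0.04742181 -0.01332645  0.01403118]
grip_width 0.08600839749843323
scene [[535.62190566   0.         329.78447265]
 [  0.         535.62190566 246.58313038]
 [  0.           0.           1.        ]] [ 0.97365285  2.29877218 -1.18006615] [ 0.38306834 -0.13041193  1.63122804]
top [[470.91691884   0.         319.56093785]
 [  0.         470.91691884 243.74749582]
 [  0.           0.           1.        ]] [ 2.12608229 -2.07546685  0.22204767] [0.00190353 0.56264174 1.26999109]
```

View pics/scene0.png

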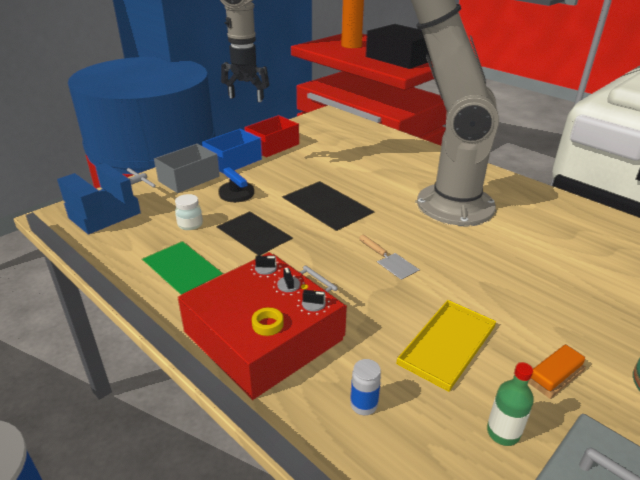

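View pics/top0.png

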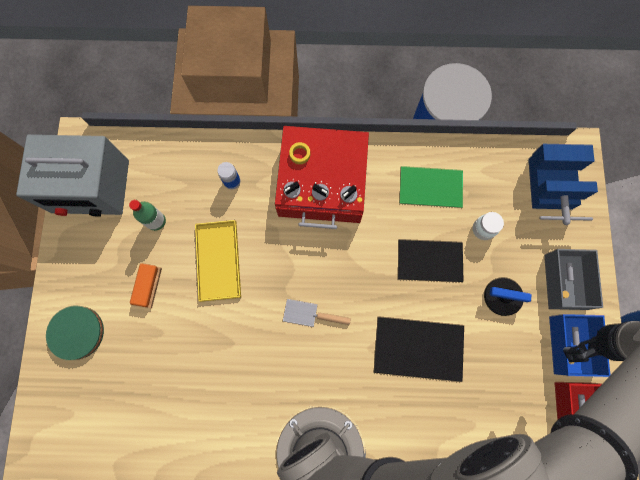

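The top view shows the chest at about (322,175), the tray at (218,262) and two black mats; the smaller one, at (431,260), is the one meant. I'll zoom in and measure.

```bash
cat > h.py <<'E'
import numpy as np, cv2
from scipy.spatial.transform import Rotation as R
from bench import r
def cam(n):
    f=r.grab_frame(n); return f
def pix2w(f,uv,z):
    K=f["intrinsics"];Rm=cv2.Rodrigues(np.array(f["rvec"]))[0];t=np.array(f["tvec"]).ravel()
    d=Rm.T@np.linalg.solve(K,np.array([uv[0],uv[1],1.]));c=-Rm.T@t
    return c+d*(z-c[2])/d[2]
def w2pix(f,p):
    return cv2.projectPoints(np.array(p,float).reshape(-1,3),np.array(f["rvec"]),np.array(f["tvec"]),f["intrinsics"],None)[0].reshape(-1,2)
def crop(f,name,x0,y0,x1,y1,s):
    cv2.imwrite(f"pics/{name}.png",cv2.resize(f["frame"][y0:y1,x0:x1],None,fx=s,fy=s,interpolation=cv2.INTER_CUBIC))
def delta(p,Rt=None,obs=None):
    """tool-frame shift mm & rotvec deg to get to world p, Rotation Rt"""
    o=obs or r.get_obs(); R0=R.from_rotvec(o["orientation"])
    d=R0.inv().apply(np.array(p)-o["tcp_pos"])*1000
    w=np.zeros(3) if Rt is None else np.degrees((R0.inv()*Rt).as_rotvec())
    return np.round(d,1),np.round(w,1)
def down(yaw):
    """tool y down; jaw axis z at world yaw; """
    z=np.array([np.cos(yaw),np.sin(yaw),0]);y=np.array([0,0,-1.]);x=np.cross(y,z)
    return R.from_matrix(np.column_stack([x,y,z]))
E
python3 - <<'E'
from h import *
f=cam("top");crop(f,"t1",265,120,385,240,6)
crop(f,"t2",180,210,260,310,6);crop(f,"t3",390,230,470,290,8)
g=cam("scene");crop(g,"s1",170,230,370,390,4)
print(R.from_rotvec(r.get_obs()["orientation"]).as_matrix().round(3))
E
```

```text
[[-0.895 -0.001  0.446]
 [-0.446  0.001 -0.895]
 [ 0.    -1.    -0.001]]
```

View pics/t1.png

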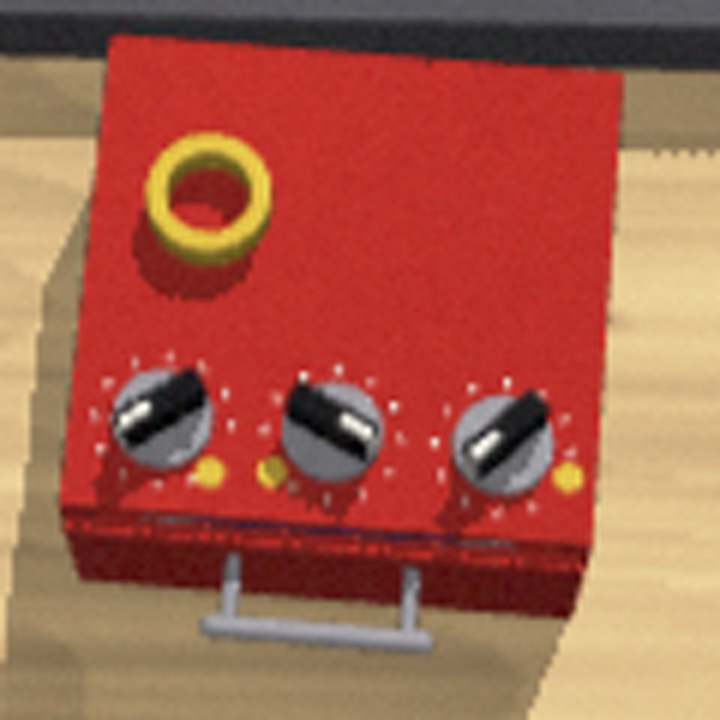

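View pics/t2.png

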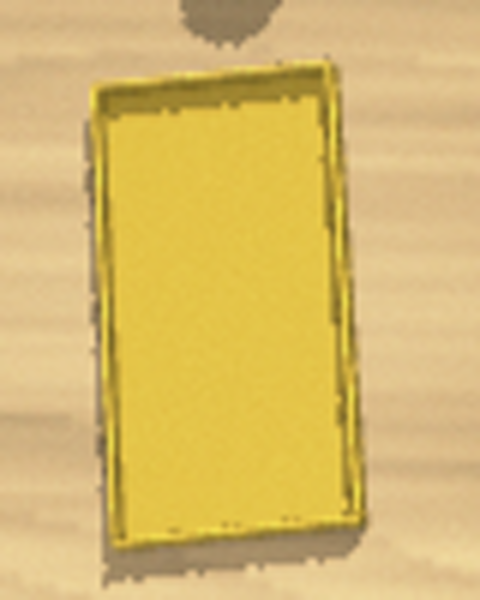

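View pics/t3.png

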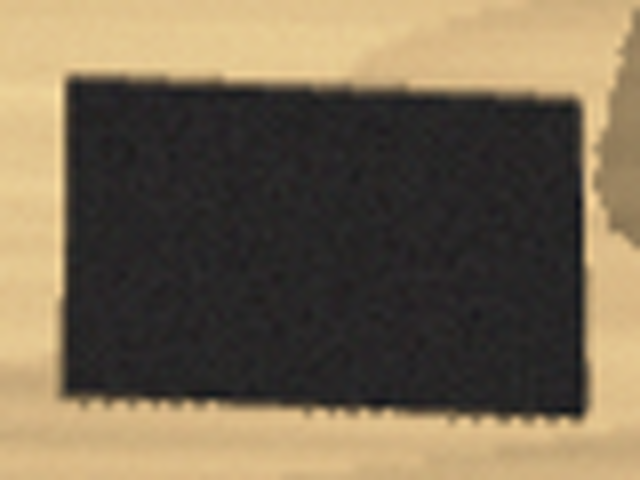

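View pics/s1.png

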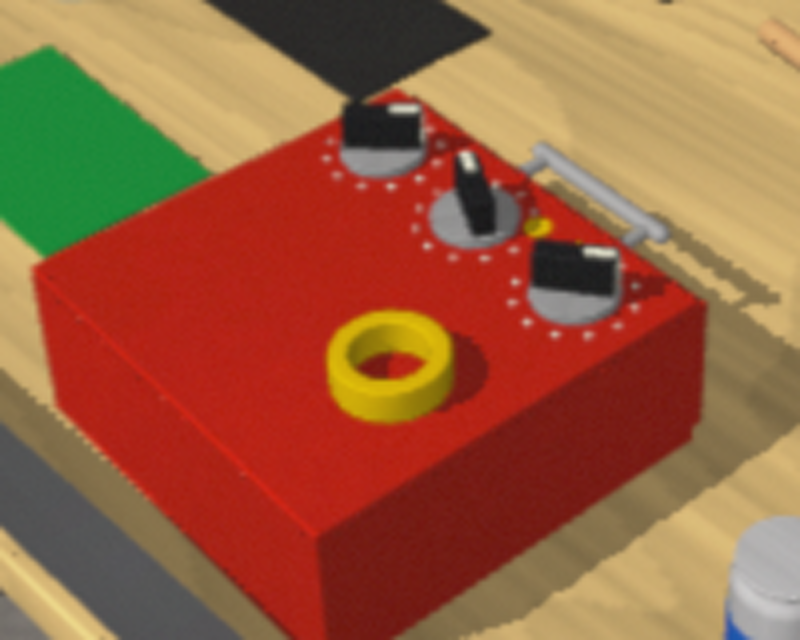

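```bash
cat > fit.py <<'E'
from h import *
from scipy.optimize import least_squares
f=cam("top");g=cam("scene")
def T(u,s=6,o=(265,120)): return (np.array(u,float)+.5)/s-.5+np.array(o)
L=[(.12,.125),(.12,-.125),(-.12,-.125),(-.12,.125)]
pt=T([(108,38),(622,72),(590,548),(62,508)]); ps=T([(318,537),(35,268),(395,90),(706,302)],4,(170,230))
dl=[(-.075,.08),(-.075,0),(-.075,-.08)]; pd=T([(162,418),(331,432),(503,445)])
def res(p,full=False):
    c,s=np.cos(p[2]),np.sin(p[2])
    W=lambda l,z:[[p[0]+c*a-s*b,p[1]+s*a+c*b,z] for a,b in l]
    return np.concatenate([(w2pix(f,W(L,.1))-pt).ravel(),(w2pix(g,W(L,.1))-ps).ravel(),(w2pix(f,W(dl,.106))-pd).ravel()])
s=least_squares(res,[.7,0,0],loss="soft_l1");print("chest",s.x,res(s.x).round(1))
p=s.x;c,sn=np.cos(p[2]),np.sin(p[2])
W=lambda a,b,z:np.array([p[0]+c*a-sn*b,p[1]+sn*a+c*b,z])
for b in(.08,0,-.08): print("dial",W(-.075,b,.118).round(4))
print("grip",W(-.12-.035,0,.072),W(-.12-.045,0,.072))
# pointers: tip white line centre & far black end, z=.13
for n,a,b in(("L",(120,422),(198,385)),("M",(372,432),(296,394)),("R",(472,462),(542,402))):
    A,B=pix2w(f,T(a),.13),pix2w(f,T(b),.13); d=A-B
    print(n,"len",np.hypot(*d[:2]),"mid",(A+B)/2,"val",np.angle(np.exp(1j*(np.arctan2(-d[1],-d[0])-p[2]))))
q=[pix2w(f,T(u),.072) for u in((208,625),(428,641))];print("bar",q)
q=[pix2w(f,T(u,6,(180,210)),.018) for u in((95,90),(333,64),(363,520),(118,546))];print("tray",np.array(q).round(3),np.mean(q,0))
q=[pix2w(f,T(u,8,(390,230)),.004) for u in((67,76),(582,97),(586,415),(65,396))];print("mat",np.array(q).round(3),np.mean(q,0))
E
python3 fit.py
```

```text
chest [ 0.77777319  0.0135873  -0.05667645] [-0.1 -0.6  0.1 -0.   0.3 -0.1 -0.8 -0.2  0.8  0.2 -0.8 -0.3  1.4 -1.
 -0.7 -0.7 -0.1  0.   0.1 -0.2 -0.1 -0.2]
dial [0.7074 0.0977 0.118 ]
dial [0.7029 0.0178 0.118 ]
dial [ 0.6984 -0.062   0.118 ]
grip [0.62302207 0.02236745 0.072     ] [0.61303813 0.02293391 0.072     ]
L len 0.039830359410955224 mid [0.70620116 0.09708352 0.13      ] val -1.025404067890468
M len 0.03944821819348035 mid [0.70341595 0.01663006 0.13      ] val 1.1660044854191023
R len 0.04338447272145567 mid [ 0.69606014 -0.06288279  0.13      ] val -0.7632770617864533
bar [array([0.61697876, 0.07435301, 0.072     ]), array([ 0.61156413, -0.02969332,  0.072     ])]
tray [[0.622 0.384 0.018]
 [0.638 0.268 0.018]
 [0.413 0.239 0.018]
 [0.398 0.355 0.018]] [0.51777639 0.3116669  0.018     ]
mat [[ 0.595 -0.215  0.004]
 [ 0.591 -0.405  0.004]
 [ 0.473 -0.402  0.004]
 [ 0.476 -0.213  0.004]] [ 0.5338694 -0.3087698  0.004    ]
```

```bash
cat >> h.py <<'E'
C=np.array([0.7778,0.0136,-0.0567])
def W(a,b,z):
    c,s=np.cos(C[2]),np.sin(C[2]); return np.array([C[0]+c*a-s*b,C[1]+s*a+c*b,z])
def st():
    o=r.get_obs(); M=R.from_rotvec(o["orientation"]).as_matrix()
    print("t",round(o["clock"],1),"tcp",o["tcp_pos"].round(4),"jawyaw",round(np.arctan2(M[1,2],M[0,2]),3),"ydir",M[:,1].round(3),"F",np.round(o["contact_force"],1),"M",np.round(o["moment"],2),"w",round(o["grip_width"],4),"j",o["joints"].round(2))
E
python3 -c "
from h import *
st();print(delta(W(-.075,-.08,.20),down(C[2]-.763-np.pi/2)))"
```

```text
t 0.3 tcp [ 0.3007 -0.6041  0.2309] jawyaw -1.109 ydir [-0.     0.001 -1.   ] F [-0.3  0.5  0.7] M [-0.    0.02 -0.02] w 0.0852 j [ 1.    0.48  0.02  1.56 -0.01  1.11 -0.08]
(array([-597.6,   31.1, -308.1]), array([ 0. , 73.4,  0. ]))
```

>>> drive_tool(
  series=[
    [-598,20,-308,0,73,0,40],
    [-598,20,-308,0,73,0,40],
    [-598,20,-308,0,73,0,40],
    [-598,20,-308,0,73,0,40],
    [-598,20,-308,0,73,0,40],
  ],
)

```text
clock: 0.8
tcp_pos: [0.4474, -0.4044, 0.224]
orientation: [-0.294, -2.07, 2.07]
contact_force: [1.0, -0.3, 0.2]
grip_width: 0.0402
```

```bash
python3 -c "
from h import *
st();print(delta(W(-.075,-.08,.18),down(C[2]-.763-np.pi/2)))"
```

```text
t 0.8 tcp [ 0.4474 -0.4044  0.224 ] jawyaw -1.853 ydir [ 0.  0. -1.] F [ 1.  -0.3  0.2] M [-0.04 -0.03  0.02] w 0.0402 j [ 0.55  0.37  0.1   1.75 -0.04  1.03 -1.18]
(array([-145.8,   44.1, -398.7]), array([ 0. , 30.8,  0. ]))
```

>>> drive_tool(
  series=[
    [-146,44,-399,0,31,0,40],
    [-146,44,-399,0,31,0,40],
    [-146,44,-399,0,31,0,40],
    [-146,44,-399,0,31,0,40],
    [-146,44,-399,0,31,0,40],
  ],
)

```text
clock: 1.3
tcp_pos: [0.5919, -0.2073, 0.1988]
orientation: [-0.76, -1.733, 1.733]
contact_force: [0.7, 0.0, 0.1]
grip_width: 0.0398
```

```bash
python3 -c "
from h import *
st();print(delta(W(-.075,-.08,.16),down(C[2]-.763-np.pi/2)))"
```

```text
t 1.3 tcp [ 0.5919 -0.2073  0.1988] jawyaw -2.397 ydir [ 0. -0. -1.] F [0.7 0.  0.1] M [ 0.02 -0.07  0.  ] w 0.0398 j [ 0.14  0.43  0.13  1.72 -0.06  1.   -2.1 ]
(array([  34.7,   38.8, -176.7]), array([ 0. , -0.4, -0. ]))
```

>>> drive_tool(
  series=[
    [35,38,-177,0,0,0,40],
    [35,38,-177,0,0,0,40],
    [35,38,-177,0,0,0,40],
    [35,38,-177,0,0,0,40],
    [35,38,-177,0,0,0,40],
  ],
)

```text
clock: 1.8
tcp_pos: [0.7002, -0.0531, 0.1588]
orientation: [-0.75, -1.742, 1.735]
contact_force: [-0.0, 0.2, -0.5]
grip_width: 0.0403
```

```bash
python3 -c "
from h import *
st();print(delta(W(-.075,-.08,.111),down(C[2]-.763-np.pi/2)))
f=cam('top');crop(f,'t4',265,120,385,240,6)"
```

```text
t 1.8 tcp [ 0.7002 -0.0531  0.1588] jawyaw -2.388 ydir [-0.001  0.004 -1.   ] F [-0.   0.2 -0.5] M [0.03 0.02 0.04] w 0.0403 j [-0.07  0.59  0.09  1.55 -0.07  1.01 -2.35]
(array([-5.4, 47.8,  7.6]), array([0.1, 0.2, 0.2]))
```

View pics/t4.png

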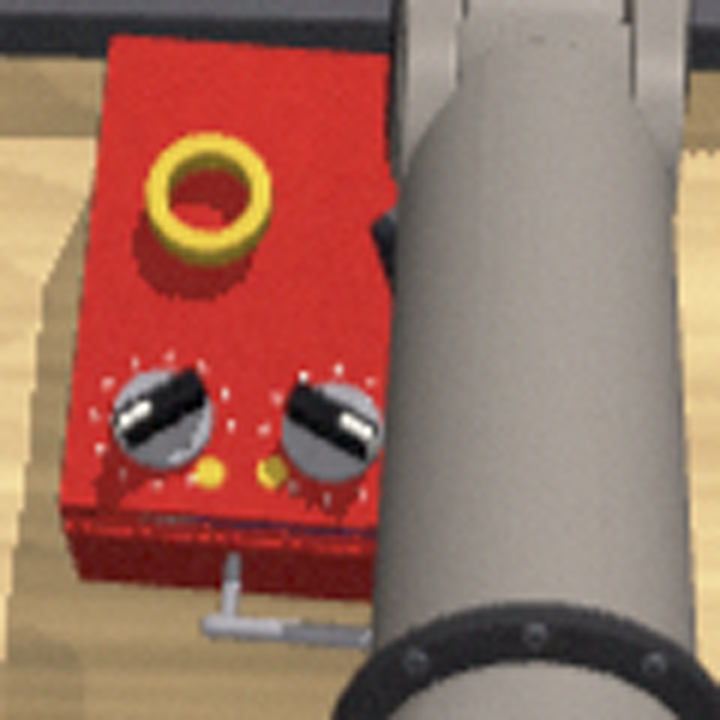

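The arm covers the right dial in the top view. I'll centre first, then go down.

>>> drive_tool(
  series=[
    [-5,10,8,0,0,0,40],
    [-5,20,8,0,0,0,40],
    [-5,30,8,0,0,0,40],
    [-5,40,8,0,0,0,40],
    [-5,48,8,0,0,0,40],
  ],
)

```text
clock: 2.35
tcp_pos: [0.6959, -0.0668, 0.1103]
orientation: [-0.753, -1.736, 1.735]
contact_force: [-0.5, 0.4, 0.0]
grip_width: 0.0399
```

```bash
python3 -c "
from h import *
st();print(delta(W(-.075,-.08,.111),down(C[2]-.763-np.pi/2)))
f=cam('scene');crop(f,'s4',170,150,370,310,4)"
```

```text
t 2.4 tcp [ 0.6959 -0.0668  0.1103] jawyaw -2.392 ydir [-0.002  0.002 -1.   ] F [-0.5  0.4  0. ] M [-0.03  0.02 -0.02] w 0.0399 j [-0.05  0.64  0.09  1.59 -0.07  0.92 -2.33]
(array([ 1.8, -0.7, -5.1]), array([-0. , -0.1,  0.1]))
```

View pics/s4.png

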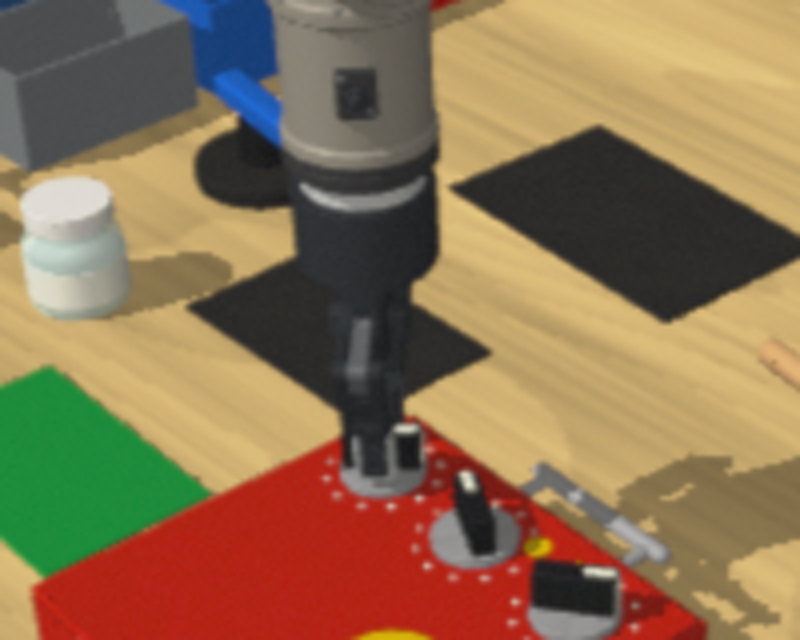

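The fingers straddle the right dial's bar. Closing.

>>> drive_tool(
  series=[
    [2,0,-5,0,0,0,40],
    [2,0,-5,0,0,0,25],
    [2,0,-5,0,0,0,10],
    [2,0,-5,0,0,0,8],
    [2,0,-5,0,0,0,8],
  ],
  squeeze=40,
)

```text
clock: 2.9
tcp_pos: [0.6967, -0.0619, 0.1094]
orientation: [-0.75, -1.734, 1.735]
contact_force: [-5.2, -0.7, 4.5]
grip_width: 0.0132
```

```bash
python3 -c "
from h import *
st();print(delta(W(-.075,-.08,.111),down(C[2]-.763-np.pi/2)))"
```

```text
t 2.9 tcp [ 0.6967 -0.0619  0.1094] jawyaw -2.392 ydir [-0.005  0.001 -1.   ] F [-5.2 -0.7  4.5] M [-0.02  1.06  0.02] w 0.0132 j [-0.06  0.64  0.09  1.59 -0.07  0.92 -2.34]
(array([-1.2, -1.6, -1.2]), array([-0.2, -0.1,  0.3]))
```

>>> drive_tool(
  series=[
    [-1,-2,-1,0,-8,0,8],
    [-1,-2,-1,0,-16,0,8],
    [-1,-2,-1,0,-24,0,8],
    [-1,-2,-1,0,-32,0,8],
    [-1,-2,-1,0,-40,0,8],
  ],
)

```text
clock: 3.4
tcp_pos: [0.696, -0.0632, 0.1095]
orientation: [-0.117, -2.155, 2.156]
contact_force: [-2.6, -2.7, -6.8]
grip_width: 0.0131
```

```bash
python3 -c "
from h import *
st();print(delta(W(-.075,-.08,.111),down(C[2]+1.2-np.pi/2)))"
```

```text
t 3.4 tcp [ 0.696  -0.0632  0.1095] jawyaw -1.689 ydir [-0.01  0.   -1.  ] F [-2.6 -2.7 -6.8] M [-0.45  0.5  -0.02] w 0.0131 j [ 0.06  0.64 -0.08  1.58  0.06  0.94 -1.73]
(array([-2.2, -1.5, -1.4]), array([  0.3, -72.3,   0.5]))
```

>>> drive_tool(
  series=[
    [-1,0,-1,0,-8,0,8],
    [-1,0,-1,0,-16,0,8],
    [-1,0,-1,0,-24,0,8],
    [-1,0,-1,0,-32,0,8],
    [-1,0,-1,0,-40,0,8],
  ],
)

```text
clock: 3.9
tcp_pos: [0.6963, -0.0646, 0.1094]
orientation: [-0.581, 1.895, -1.892]
contact_force: [-3.3, -3.8, 0.4]
grip_width: 0.0133
```

```bash
python3 -c "
from h import *
st();print(delta(W(-.075,-.08,.111),down(C[2]+1.2-np.pi/2)))"
```

```text
t 3.9 tcp [ 0.6963 -0.0646  0.1094] jawyaw -0.987 ydir [-0.011 -0.002 -1.   ] F [-3.3 -3.8  0.4] M [-0.8   0.55 -0.05] w 0.0133 j [ 0.17  0.65 -0.25  1.57  0.19  0.96 -1.13]
(array([-3.1, -1.6, -1. ]), array([  0.4, -32. ,   0.5]))
```

>>> drive_tool(
  series=[
    [-3,0,-1,0,-8,0,8],
    [-3,0,-1,0,-16,0,8],
    [-3,0,-1,0,-24,0,8],
    [-3,0,-1,0,-32,0,8],
    [-3,0,-1,0,-32,0,8],
  ],
)

```text
clock: 4.4
tcp_pos: [0.6972, -0.0653, 0.1095]
orientation: [-0.991, 1.522, -1.517]
contact_force: [-5.0, -5.5, 2.8]
grip_width: 0.0133
```

```bash
python3 -c "
from h import *
st();print(delta(W(-.075,-.08,.18),down(C[2]+1.2-np.pi/2)))"
```

```text
t 4.4 tcp [ 0.6972 -0.0653  0.1095] jawyaw -0.427 ydir [-0.013 -0.005 -1.   ] F [-5.  -5.5  2.8] M [-1.02  0.85  0.02] w 0.0133 j [ 0.25  0.67 -0.38  1.55  0.29  0.98 -0.64]
(array([ -2.8, -70.6,  -1. ]), array([0.6, 0. , 0.6]))
```

>>> drive_tool(
  series=[
    [0,0,0,0,0,0,40],
    [0,0,0,0,0,0,40],
    [0,-20,0,0,0,0,40],
    [0,-50,0,0,0,0,40],
    [0,-60,0,0,0,0,40],
  ],
)

```text
clock: 4.9
tcp_pos: [0.7003, -0.0642, 0.173]
orientation: [-0.986, 1.518, -1.518]
contact_force: [-0.3, -1.3, 0.3]
grip_width: 0.04
```

```bash
python3 -c "
from h import *
st();print(delta(W(-.075,0,.16),down(C[2]+1.166-np.pi/2)))"
```

```text
t 4.9 tcp [ 0.7003 -0.0642  0.173 ] jawyaw -0.427 ydir [-0.008 -0.005 -1.   ] F [-0.3 -1.3  0.3] M [0.02 0.01 0.04] w 0.04 j [ 0.26  0.61 -0.4   1.51  0.26  1.09 -0.62]
(array([-75.9,  12.6, -31.5]), array([0.3, 2. , 0.4]))
```

>>> drive_tool(
  series=[
    [-40,5,-16,0,2,0,40],
    [-76,12,-32,0,2,0,40],
    [-76,12,-32,0,2,0,40],
    [-76,12,-32,0,2,0,40],
  ],
)

```text
clock: 5.3
tcp_pos: [0.7022, 0.0205, 0.1601]
orientation: [-0.966, 1.541, -1.54]
contact_force: [0.8, 0.2, -0.8]
grip_width: 0.0401
```

```bash
python3 -c "
from h import *
st();print(delta(W(-.075,0,.111),down(C[2]+1.166-np.pi/2)))"
```

```text
t 5.3 tcp [0.7022 0.0205 0.1601] jawyaw -0.458 ydir [-0.008 -0.004 -1.   ] F [ 0.8  0.2 -0.8] M [-0.03 -0.02 -0.02] w 0.0401 j [ 0.14  0.62 -0.4   1.52  0.26  1.06 -0.77]
(array([ 1.7, 49.1,  2.1]), array([0.3, 0.2, 0.4]))
```

>>> drive_tool(
  series=[
    [2,25,2,0.3,0,0.4,40],
    [2,48,2,0.3,0,0.4,40],
    [2,48,2,0.3,0,0.4,40],
    [2,48,2,0.3,0,0.4,20],
    [2,48,2,0.3,0,0.4,8],
  ],
)

```text
clock: 5.8
tcp_pos: [0.7032, 0.0172, 0.1136]
orientation: [-0.956, 1.538, -1.539]
contact_force: [-3.1, -2.9, 7.1]
grip_width: 0.013
```

>>> drive_tool(
  series=[
    [0,0,0,0,0,0,8],
    [0,0,0,0,0,0,8],
  ],
)

```text
clock: 6.0
tcp_pos: [0.7032, 0.0171, 0.1137]
orientation: [-0.955, 1.538, -1.539]
contact_force: [0.3, 0.6, -5.2]
grip_width: 0.013
```

```bash
python3 -c "
from h import *
st();print(delta(W(-.075,0,.111),down(C[2]-.9-np.pi/2)))
f=cam('scene');crop(f,'s5',170,150,370,310,4)"
```

```text
t 6.0 tcp [0.7032 0.0171 0.1137] jawyaw -0.459 ydir [ 0.001 -0.    -1.   ] F [ 0.3  0.6 -5.2] M [ 0.02 -0.08 -0.06] w 0.013 j [ 0.14  0.67 -0.39  1.55  0.29  0.98 -0.79]
(array([-0.5,  2.7, -0.6]), array([-0.000e+00,  1.185e+02, -1.000e-01]))
```

View pics/s5.png

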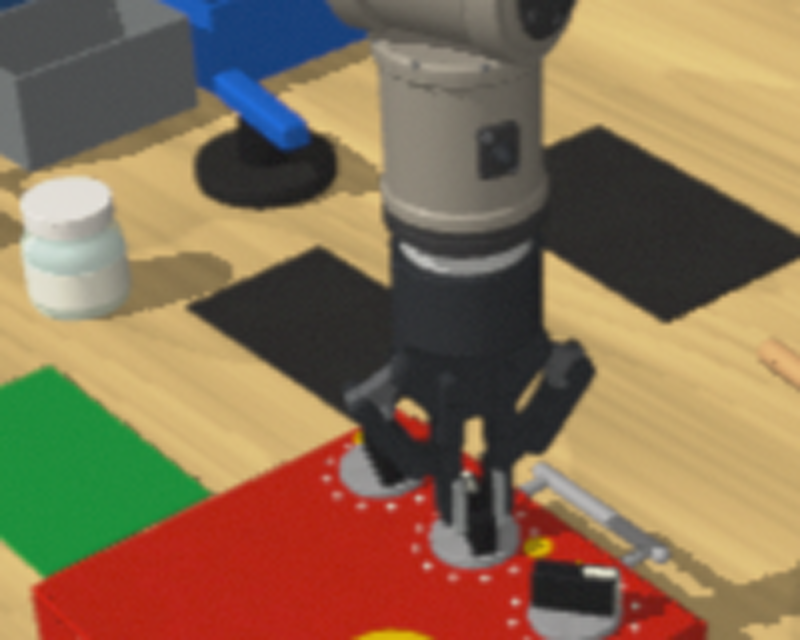

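The middle dial's bar is gripped, and the right dial's pointer has moved towards its dot. Turning the middle dial clockwise 118°.

>>> drive_tool(
  series=[
    [0,0,0,0,8,0,8],
    [0,0,0,0,16,0,8],
    [0,0,0,0,24,0,8],
    [0,0,0,0,32,0,8],
    [0,0,0,0,40,0,8],
  ],
)

```text
clock: 6.55
tcp_pos: [0.7036, 0.0167, 0.1137]
orientation: [-0.412, 1.995, -1.998]
contact_force: [2.6, -1.7, -7.5]
grip_width: 0.0132
```

>>> drive_tool(
  series=[
    [0,0,0,0,8,0,8],
    [0,0,0,0,16,0,8],
    [0,0,0,0,24,0,8],
    [0,0,0,0,32,0,8],
    [0,0,0,0,40,0,8],
  ],
)

```text
clock: 7.05
tcp_pos: [0.7036, 0.0161, 0.1137]
orientation: [-0.309, -2.062, 2.065]
contact_force: [1.0, -2.1, -5.6]
grip_width: 0.0127
```

```bash
python3 -c "
from h import *
st();print(delta(W(-.075,0,.113),down(C[2]-.9-np.pi/2)))"
```

```text
t 7.0 tcp [0.7036 0.0161 0.1137] jawyaw -1.866 ydir [ 0.002 -0.002 -1.   ] F [ 1.  -2.1 -5.6] M [-0.37 -0.12  0.11] w 0.0127 j [-0.08  0.64 -0.05  1.57  0.04  0.93 -2.01]
(array([ 1.2,  0.7, -1.5]), array([-0. , 37.9, -0.1]))
```

>>> drive_tool(
  series=[
    [1,0,-1,0,8,0,8],
    [1,0,-1,0,16,0,8],
    [1,0,-1,0,24,0,8],
    [1,0,-1,0,32,0,8],
    [1,0,-1,0,38,0,8],
  ],
)

```text
clock: 7.55
tcp_pos: [0.7032, 0.0157, 0.1137]
orientation: [-0.863, -1.639, 1.643]
contact_force: [0.5, -3.9, -6.8]
grip_width: 0.013
```

>>> drive_tool(
  series=[
    [0,0,0,0,0,0,8],
    [0,0,0,0,0,0,40],
    [0,-5,0,0,0,0,40],
    [0,-40,0,0,0,0,40],
    [0,-50,0,0,0,0,40],
  ],
)

```text
clock: 8.05
tcp_pos: [0.7056, 0.0163, 0.1684]
orientation: [-0.867, -1.645, 1.642]
contact_force: [1.0, 0.0, 0.6]
grip_width: 0.04
```

```bash
python3 -c "
from h import *
st();print(delta(W(-.075,0.08,.17),down(C[2]-1.025-np.pi/2)))"
```

```text
t 8.1 tcp [0.7056 0.0163 0.1684] jawyaw -2.534 ydir [ 0.009 -0.003 -1.   ] F [1.  0.  0.6] M [ 0.03 -0.06  0.02] w 0.04 j [-0.2   0.58  0.12  1.54 -0.07  1.01 -2.59]
(array([ 65.7,  -1.8, -48.1]), array([ 0.4,  6.8, -0.4]))
```

>>> drive_tool(
  series=[
    [35,0,-25,0,3,0,40],
    [66,0,-48,0.4,7,-0.4,40],
    [66,0,-48,0.4,7,-0.4,40],
    [66,0,-48,0.4,7,-0.4,40],
  ],
)

```text
clock: 8.45
tcp_pos: [0.7074, 0.1002, 0.1687]
orientation: [-0.936, -1.561, 1.56]
contact_force: [-0.1, -0.0, 0.0]
grip_width: 0.0397
```

```bash
python3 -c "
from h import *
st();print(delta(W(-.075,0.08,.112),down(C[2]-1.025-np.pi/2)))
f=cam('scene');crop(f,'s6',170,150,370,310,4)"
```

```text
t 8.4 tcp [0.7074 0.1002 0.1687] jawyaw -2.651 ydir [ 0.     0.001 -1.   ] F [-0.1 -0.   0. ] M [-0.02  0.06  0.02] w 0.0397 j [-0.32  0.6   0.14  1.51 -0.09  1.03 -2.81]
(array([-2.3, 56.7,  1.1]), array([0. , 0.1, 0. ]))
```

View pics/s6.png

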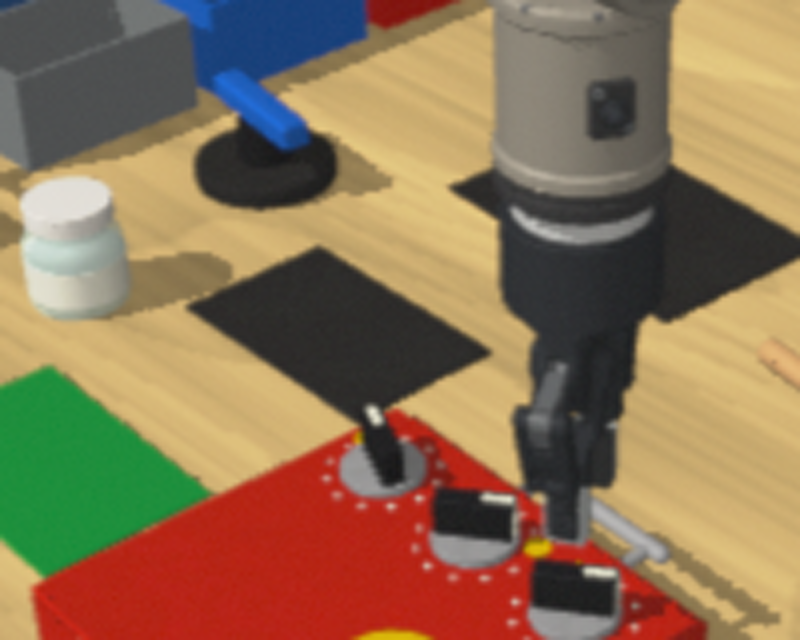

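>>> drive_tool(
  series=[
    [-2,25,1,0,0,0,40],
    [-2,57,1,0,0,0,40],
    [-2,57,1,0,0,0,40],
    [-2,57,1,0,0,0,20],
    [-2,57,1,0,0,0,8],
  ],
)

```text
clock: 9.0
tcp_pos: [0.7084, 0.0948, 0.1135]
orientation: [-0.94, -1.559, 1.558]
contact_force: [-0.9, -4.3, 4.2]
grip_width: 0.0128
```

>>> drive_tool(
  series=[
    [0,0,0,0,0,0,8],
    [0,0,0,0,0,0,8],
  ],
)

```text
clock: 9.2
tcp_pos: [0.7084, 0.0947, 0.1136]
orientation: [-0.94, -1.559, 1.558]
contact_force: [1.0, 0.2, -8.1]
grip_width: 0.0127
```

```bash
python3 -c "
from h import *
st();print(delta(W(-.075,0.08,.112),down(C[2]+.8-np.pi/2)))"
```

```text
t 9.2 tcp [0.7084 0.0947 0.1136] jawyaw -2.655 ydir [ 0.002 -0.001 -1.   ] F [ 1.   0.2 -8.1] M [ 0.   -0.23  0.06] w 0.0127 j [-0.31  0.66  0.13  1.55 -0.1   0.94 -2.8 ]
(array([ 3.1,  1.6, -0.6]), array([-0.000e+00, -1.047e+02, -1.000e-01]))
```

>>> drive_tool(
  series=[
    [2,0,0,0,-8,0,8],
    [2,0,0,0,-16,0,8],
    [2,0,0,0,-24,0,8],
    [2,0,0,0,-32,0,8],
    [2,0,0,0,-40,0,8],
  ],
)

```text
clock: 9.7
tcp_pos: [0.7089, 0.0957, 0.1137]
orientation: [-0.394, -2.015, 2.015]
contact_force: [5.7, -0.7, -11.9]
grip_width: 0.0127
```

>>> drive_tool(
  series=[
    [0,0,0,0,-8,0,8],
    [0,0,0,0,-16,0,8],
    [0,0,0,0,-24,0,8],
    [0,0,0,0,-32,0,8],
    [0,0,0,0,-40,0,8],
  ],
)

```text
clock: 10.2
tcp_pos: [0.7089, 0.0967, 0.1137]
orientation: [-0.328, 2.044, -2.045]
contact_force: [1.0, 2.8, -9.2]
grip_width: 0.0127
```

```bash
python3 -c "
from h import *
st();print(delta(W(-.075,0.08,.113),down(C[2]+.8-np.pi/2)))"
```

```text
t 10.2 tcp [0.7089 0.0967 0.1137] jawyaw -1.248 ydir [ 0.005  0.    -1.   ] F [ 1.   2.8 -9.2] M [ 0.77 -0.23 -0.08] w 0.0127 j [-0.08  0.66 -0.21  1.54  0.16  0.96 -1.59]
(array([ 1.1,  0.6, -1.4]), array([ -0.1, -24.1,  -0.3]))
```

>>> drive_tool(
  series=[
    [1,0,-1,0,-8,0,8],
    [1,0,-1,0,-16,0,8],
    [1,0,-1,0,-24,0,8],
    [1,0,-1,0,-24,0,8],
  ],
)

```text
clock: 10.6
tcp_pos: [0.7085, 0.0973, 0.1136]
orientation: [-0.689, 1.784, -1.787]
contact_force: [5.5, 1.7, -9.7]
grip_width: 0.0126
```

>>> drive_tool(
  series=[
    [0,0,0,0,0,0,40],
    [0,-5,0,0,0,0,40],
    [0,-40,0,0,0,0,40],
    [0,-80,0,0,0,0,40],
    [0,-80,0,0,0,0,40],
  ],
)

```text
clock: 11.1
tcp_pos: [0.7118, 0.0983, 0.2023]
orientation: [-0.674, 1.779, -1.787]
contact_force: [0.8, -0.5, 0.9]
grip_width: 0.0402
```

```bash
python3 -c "
from h import *
st();print(delta(W(-.165,0,.19),down(C[2]-np.pi)), delta(W(-.165,0,.19),down(C[2])))"
```

```text
t 11.1 tcp [0.7118 0.0983 0.2023] jawyaw -0.83 ydir [ 0.019  0.003 -1.   ] F [ 0.8 -0.5  0.9] M [-0.04  0.01 -0.04] w 0.0402 j [-0.01  0.58 -0.32  1.46  0.2   1.11 -1.2 ]
(array([123.9,  10.1, -11.1]), array([  0.8, 135.7,  -1.2])) (array([123.9,  10.1, -11.1]), array([ -0.9, -44.3,  -0.6]))
```

>>> drive_tool(
  series=[
    [124,8,-11,0,-44,0,30],
    [124,8,-11,0,-44,0,30],
    [124,8,-11,0,-44,0,30],
    [124,8,-11,0,-44,0,30],
    [124,8,-11,0,-44,0,30],
  ],
)

```text
clock: 11.6
tcp_pos: [0.6128, 0.0217, 0.1937]
orientation: [-1.156, 1.25, -1.272]
contact_force: [0.6, 0.4, 0.4]
grip_width: 0.03
```

>>> drive_tool(
  series=[
    [0,0,0,0,0,0,28],
    [0,0,0,0,0,0,28],
  ],
)

```text
clock: 11.8
tcp_pos: [0.6132, 0.0215, 0.1946]
orientation: [-1.152, 1.253, -1.277]
contact_force: [0.6, -0.5, -0.3]
grip_width: 0.028
```

```bash
python3 -c "
from h import *
st();print(delta(W(-.166,0,.10),down(C[2])))
f=cam('scene');crop(f,'s7',170,180,370,340,4)
f=cam('top');crop(f,'t7',265,120,385,240,6)"
```

```text
t 11.8 tcp [0.6132 0.0215 0.1946] jawyaw -0.08 ydir [ 0.022  0.001 -1.   ] F [ 0.6 -0.5 -0.3] M [ 0.01 -0.01 -0.04] w 0.028 j [ 0.25  0.45 -0.51  1.74  0.26  1.   -0.43]
(array([-1.1, 94.5, -3.3]), array([-1.2, -1.4, -0.2]))
```

View pics/s7.png

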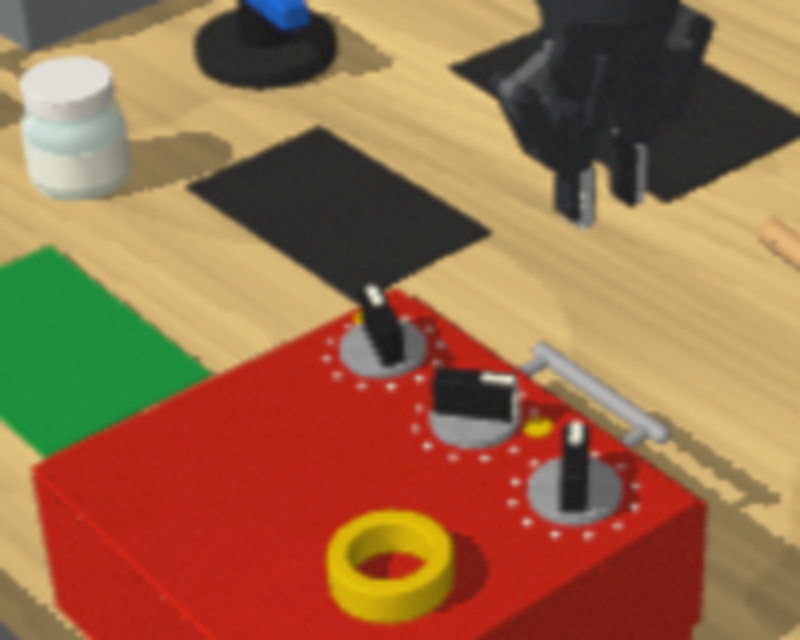

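View pics/t7.png

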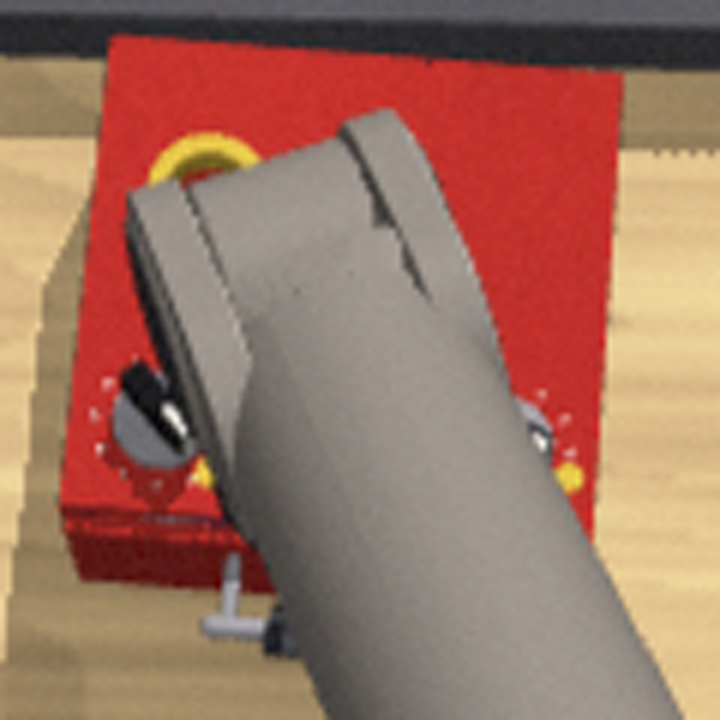

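Left and right pointers face their dots. The middle one looks consistent with -0.9. Down onto the handle.

>>> drive_tool(
  series=[
    [-1,40,-3,-1.2,-1.4,0,28],
    [-1,80,-3,-1.2,-1.4,0,28],
    [-1,95,-3,-1.2,-1.4,0,28],
    [-1,95,-3,-1.2,-1.4,0,28],
  ],
)

```text
clock: 12.3
tcp_pos: [0.6106, 0.0231, 0.0969]
orientation: [-1.184, 1.254, -1.246]
contact_force: [-0.9, -0.9, -0.2]
grip_width: 0.0274
```

```bash
python3 -c "
from h import *
st();print(delta(W(-.166,0,.058),down(C[2])))
f=cam('scene');crop(f,'s8',230,180,370,300,5)"
```

```text
t 12.3 tcp [0.6106 0.0231 0.0969] jawyaw -0.055 ydir [-0.004  0.003 -1.   ] F [-0.9 -0.9 -0.2] M [-0.02 -0.04 -0.06] w 0.0274 j [ 0.21  0.57 -0.47  1.8   0.33  0.86 -0.47]
(array([ 0.1, 38.9,  1.6]), array([ 0.2,  0.1, -0.1]))
```

View pics/s8.png

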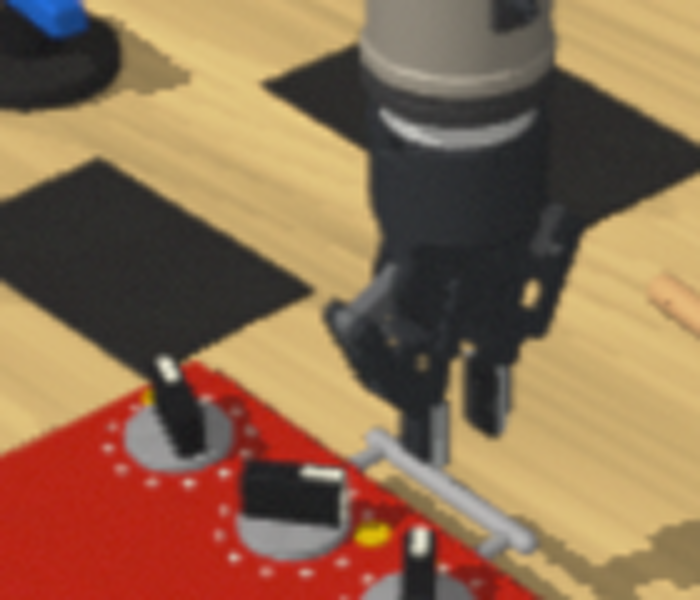

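>>> drive_tool(
  series=[
    [0,15,2,0,0,0,28],
    [0,30,2,0,0,0,28],
    [0,38,2,0,0,0,28],
    [0,38,2,0,0,0,28],
  ],
)

```text
clock: 12.75
tcp_pos: [0.6129, 0.0233, 0.0595]
orientation: [-1.183, 1.253, -1.246]
contact_force: [-0.9, -0.8, -0.2]
grip_width: 0.028
```

>>> drive_tool(
  series=[
    [0,0,0,0,0,0,20],
    [0,0,0,0,0,0,10],
    [0,0,0,0,0,0,4],
    [0,0,0,0,0,0,4],
  ],
)

```text
clock: 13.15
tcp_pos: [0.613, 0.0233, 0.0598]
orientation: [-1.183, 1.253, -1.246]
contact_force: [-1.4, 0.1, 0.8]
grip_width: 0.0092
```

```bash
python3 -c "
from h import *
st();print(delta(W(-.166,0,.058),down(C[2])),delta(W(-.337,0,.058),down(C[2])))"
```

```text
t 13.2 tcp [0.613  0.0233 0.0598] jawyaw -0.055 ydir [-0.003  0.003 -1.   ] F [-1.4  0.1  0.8] M [ 0.03  0.13 -0.06] w 0.0092 j [ 0.2   0.62 -0.45  1.81  0.36  0.79 -0.49]
(array([ 0.4,  1.8, -0.9]), array([ 0.2,  0.1, -0.1])) (array([ 1.000e-01,  2.300e+00, -1.719e+02]), array([ 0.2,  0.1, -0.1]))
```

>>> drive_tool(
  series=[
    [0,0,-10,0,0,0,4],
    [0,0,-25,0,0,0,4],
    [0,0,-40,0,0,0,4],
    [0,0,-60,0,0,0,4],
    [0,0,-80,0,0,0,4],
  ],
)

```text
clock: 13.65
tcp_pos: [0.5325, 0.0281, 0.0598]
orientation: [-1.182, 1.253, -1.246]
contact_force: [2.5, 1.8, -7.9]
grip_width: 0.0093
```

```bash
python3 -c "
from h import *
st();print(delta(W(-.337,0,.060),down(C[2])))"
```

```text
t 13.7 tcp [0.5325 0.0281 0.0598] jawyaw -0.055 ydir [-0.002  0.004 -1.   ] F [ 2.5  1.8 -7.9] M [ 0.39 -0.59 -0.06] w 0.0093 j [ 0.21  0.52 -0.47  2.    0.35  0.7  -0.54]
(array([  0.4,   0. , -91.3]), array([ 0.1,  0.1, -0.2]))
```

The drawer slides. Pulling the rest of the way.

>>> drive_tool(
  series=[
    [0,0,-20,0,0,0,4],
    [0,0,-45,0,0,0,4],
    [0,0,-70,0,0,0,4],
    [0,0,-91,0,0,0,4],
    [0,0,-94,0,0,0,4],
  ],
)

```text
clock: 14.15
tcp_pos: [0.4432, 0.0339, 0.0613]
orientation: [-1.171, 1.245, -1.249]
contact_force: [20.9, -0.5, -24.1]
grip_width: 0.0094
```

```bash
python3 -c "
from h import *
st();print(delta(W(-.337,0,.060),down(C[2])))"
```

```text
t 14.2 tcp [0.4432 0.0339 0.0613] jawyaw -0.055 ydir [ 0.01   0.006 -1.   ] F [ 20.9  -0.5 -24.1] M [-0.2  -4.3  -0.08] w 0.0094 j [ 0.21  0.41 -0.5   2.21  0.34  0.59 -0.59]
(array([ 1.3,  1.3, -1.8]), array([-0.5,  0.1, -0.4]))
```

The drawer is at its stop. Release and rise, then look.

>>> drive_tool(
  series=[
    [0,0,2,0,0,0,4],
    [0,0,2,0,0,0,28],
    [0,0,2,0,0,0,28],
    [0,-30,2,0,0,0,28],
    [0,-70,2,0,0,0,28],
  ],
)

```text
clock: 14.65
tcp_pos: [0.4429, 0.0333, 0.131]
orientation: [-1.174, 1.248, -1.246]
contact_force: [1.1, 0.0, 0.1]
grip_width: 0.0282
```

```bash
python3 -c "
from h import *
st();print(delta(W(-.1,-.25,.25),down(C[2])))"
```

```text
t 14.7 tcp [0.4429 0.0333 0.131 ] jawyaw -0.054 ydir [ 0.005  0.007 -1.   ] F [1.1 0.  0.1] M [-0.05 -0.07  0.02] w 0.0282 j [ 0.29  0.29 -0.57  2.16  0.22  0.75 -0.48]
(array([ 250.6, -119.6,  235.4]), array([-0.3,  0.2, -0.4]))
```

>>> drive_tool(
  series=[
    [0,-50,0,0,0,0,40],
    [50,-100,0,0,0,0,40],
    [100,-110,30,0,0,0,40],
    [150,-110,60,0,0,0,40],
    [200,-110,80,0,0,0,40],
  ],
)

```text
clock: 15.15
tcp_pos: [0.4994, -0.1394, 0.2408]
orientation: [-1.173, 1.244, -1.248]
contact_force: [1.9, 1.5, 0.2]
grip_width: 0.04
```

```bash
python3 -c "
from h import *
st()
f=cam('top');crop(f,'t9',255,190,385,310,6)
f=cam('scene');crop(f,'s9',200,180,400,340,4)"
```

```text
t 15.2 tcp [ 0.4994 -0.1394  0.2408] jawyaw -0.053 ydir [ 0.009  0.005 -1.   ] F [1.9 1.5 0.2] M [ 0.06 -0.08  0.03] w 0.04 j [ 0.57  0.24 -0.48  1.89  0.12  1.03 -0.02]
```

View pics/t9.png

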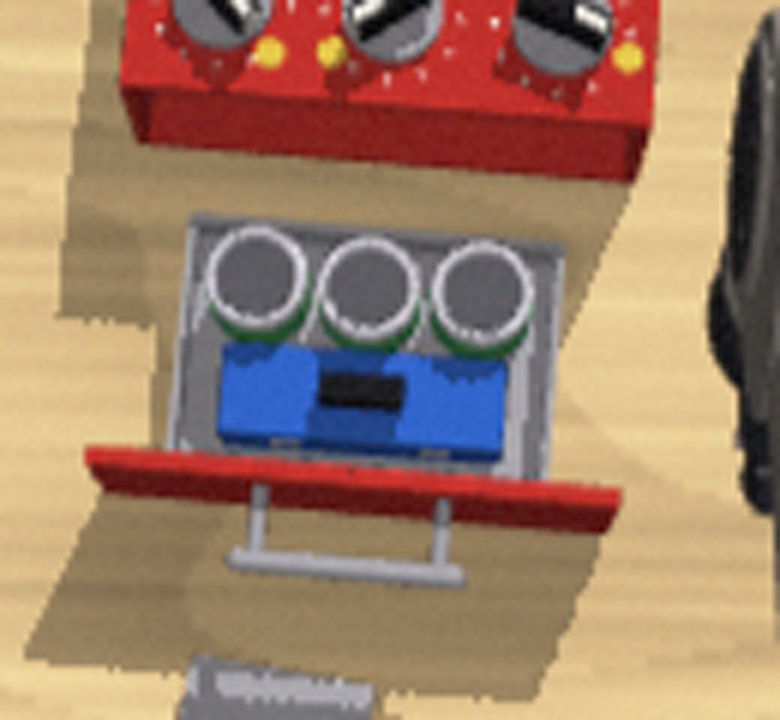

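View pics/s9.png

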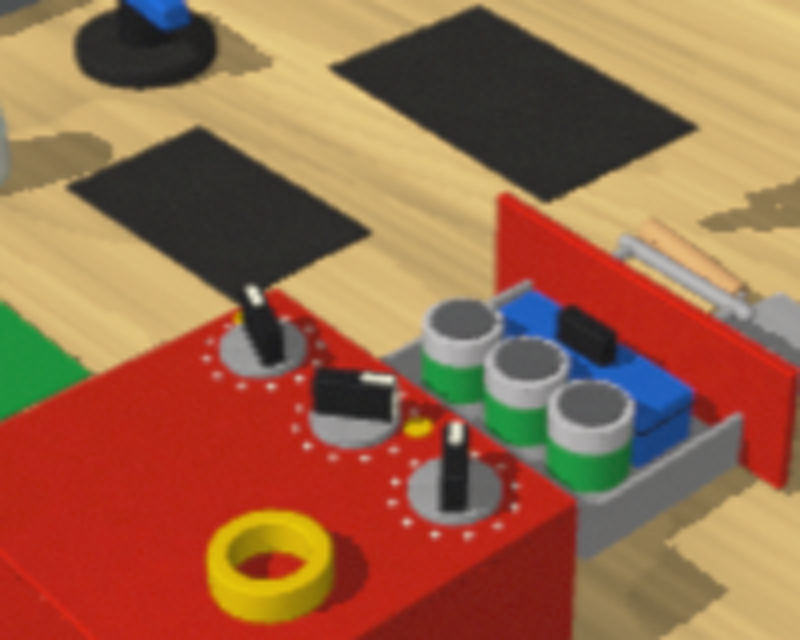

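```bash
python3 - <<'E'
from h import *
f=cam('top');g=cam('scene')
T=lambda u,s,o:(np.array(u,float)+.5)/s-.5+np.array(o)
def loc(p):
    c,s=np.cos(C[2]),np.sin(C[2]);d=p[:2]-C[:2];return np.array([c*d[0]+s*d[1],-s*d[0]+c*d[1]])
tt=lambda u:T(u,6,(255,190)); ss=lambda u:T(u,4,(200,180))
for n,a,b in(("tinL",(258,277),(591,405)),("tinM",(370,288),(526,360)),("tinR",(482,292),(464,322))):
    A=pix2w(f,tt(a),.078);B=pix2w(g,ss(b),.078);print(n,A.round(4),B.round(4),loc(A).round(4),loc(B).round(4))
for n,u in(("caseRL",(222,345)),("caseRR",(508,360))):
    A=pix2w(f,tt(u),.058);print(n,A.round(4),loc(A).round(4))
for n,u in(("hRL",(320,371)),("hRR",(406,377)),("hFL",(318,400)),("hFR",(404,407))):
    A=pix2w(f,tt(u),.080);print(n,A.round(4),loc(A).round(4))
for n,u in(("s h",(574,314)),("s h",(615,340)),("s h",(600,345)),("s",(560,320))):
    A=pix2w(g,ss(u),.08);print(n,A.round(4),loc(A).round(4))
E
```

```text
tinL [0.5804 0.0775 0.078 ] [0.5846 0.079  0.078 ] [-0.2007  0.0526] [-0.1966  0.0544]
tinM [0.5764 0.025  0.078 ] [0.5804 0.0253 0.078 ] [-2.017e-01 -1.000e-04] [-0.1978  0.0005]
tinR [ 0.5757 -0.0273  0.078 ] [ 0.5796 -0.0254  0.078 ] [-0.1995 -0.0523] [-0.1957 -0.0502]
caseRL [0.5518 0.0946 0.058 ] [-0.2302  0.068 ]
caseRR [ 0.5478 -0.0406  0.058 ] [-0.2266 -0.0672]
hRL [0.5359 0.0471 0.08  ] [-0.2435  0.0197]
hRR [0.5339 0.0072 0.08  ] [-0.2431 -0.0203]
hFL [0.5221 0.0476 0.08  ] [-0.2572  0.0194]
hFR [0.5198 0.0077 0.08  ] [-0.2573 -0.0205]
s h [0.5303 0.0166 0.08  ] [-0.2473 -0.011 ]
s h [0.5322 0.0505 0.08  ] [-0.2473  0.0229]
s h [0.5419 0.0475 0.08  ] [-0.2374  0.0205]
s [0.5405 0.0148 0.08  ] [-0.237  -0.0122]
```

```bash
python3 -c "
from h import *
st();print(delta(W(-.25,0,.16),down(C[2]-np.pi/2)))"
```

```text
t 15.3 tcp [ 0.498  -0.1385  0.2386] jawyaw -0.056 ydir [ 0.005  0.007 -1.   ] F [-0.   0.1  0.3] M [ 0.07  0.04 -0.01] w 0.0399 j [ 0.56  0.25 -0.48  1.9   0.12  1.02 -0.02]
(array([-167.1,   80. ,   20.5]), array([ 0.1, 90. , -0.5]))
```

>>> drive_tool(
  series=[
    [-167,60,20,0,90,0,60],
    [-167,60,20,0,90,0,60],
    [-167,60,20,0,90,0,60],
    [-167,60,20,0,90,0,60],
    [-167,60,20,0,90,0,60],
  ],
)

```text
clock: 15.85
tcp_pos: [0.5258, 0.0357, 0.1788]
orientation: [-0.768, 1.724, -1.709]
contact_force: [-0.7, -0.6, 0.4]
grip_width: 0.06
```

```bash
python3 -c "
from h import *
st();print(delta(W(-.25,0,.13),down(C[2]-np.pi/2)))"
```

```text
t 15.8 tcp [0.5258 0.0357 0.1788] jawyaw -0.723 ydir [ 0.003  0.01  -1.   ] F [-0.7 -0.6  0.4] M [-0.05  0.06 -0.01] w 0.06 j [ 0.18  0.33 -0.44  1.94  0.16  0.9  -1.06]
(array([ 4.8, 48.7,  7.3]), array([ 0.5, 51.8, -0.4]))
```

>>> drive_tool(
  series=[
    [5,20,7,0,8,0,56],
    [5,40,7,0,16,0,56],
    [5,45,7,0,26,0,56],
    [5,45,7,0,34,0,56],
    [5,45,7,0,43,0,56],
  ],
)

```text
clock: 16.35
tcp_pos: [0.5265, 0.0298, 0.1335]
orientation: [-0.123, 2.172, -2.149]
contact_force: [0.4, -0.2, 1.0]
grip_width: 0.0563
```

>>> drive_tool(
  series=[
    [0,0,0,0,9,0,56],
    [0,0,0,0,9,0,56],
  ],
)

```text
clock: 16.55
tcp_pos: [0.5254, 0.0319, 0.1336]
orientation: [-0.045, -2.214, 2.189]
contact_force: [0.4, 0.4, 0.7]
grip_width: 0.0559
```

```bash
python3 -c "
from h import *
st();print(delta(W(-.25,0,.061),down(C[2]-np.pi/2)))
f=cam('scene');crop(f,'s10',200,150,400,310,4)"
```

```text
t 16.6 tcp [0.5254 0.0319 0.1336] jawyaw -1.611 ydir [ 0.001  0.011 -1.   ] F [0.4 0.4 0.7] M [ 0.01 -0.01 -0.01] w 0.0559 j [ 0.02  0.37 -0.23  1.99  0.1   0.8  -1.88]
(array([-2.9, 72.6,  4.9]), array([ 0.7,  1. , -0. ]))
```

View pics/s10.png

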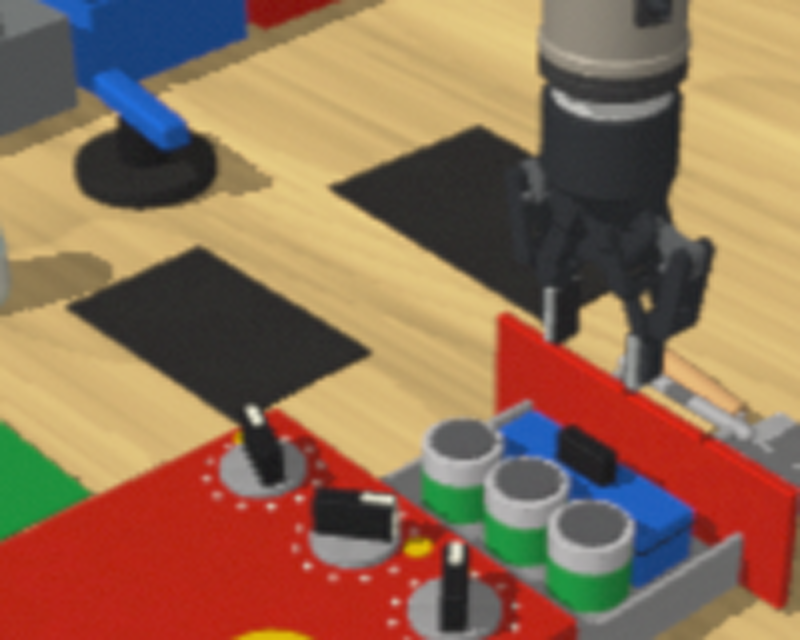

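The gripper is aligned above the case handle. Descending.

>>> drive_tool(
  series=[
    [-3,30,5,0.7,1,0,56],
    [-3,55,5,0.7,1,0,56],
    [-3,65,5,0.7,1,0,56],
    [-3,72,5,0.7,1,0,56],
    [-3,72,5,0.7,1,0,56],
  ],
)

```text
clock: 17.1
tcp_pos: [0.5283, 0.0275, 0.0614]
orientation: [-0.057, -2.194, 2.196]
contact_force: [-0.8, 0.8, -0.2]
grip_width: 0.056
```

```bash
python3 -c "
from h import *
st();print(delta(W(-.25,0,.061),down(C[2]-np.pi/2)))
f=cam('scene');crop(f,'s11',260,170,400,290,5)"
```

```text
t 17.1 tcp [0.5283 0.0275 0.0614] jawyaw -1.623 ydir [-0.    -0.001 -1.   ] F [-0.8  0.8 -0.2] M [ 0.01 -0.06 -0.03] w 0.056 j [-0.01  0.48 -0.2   2.03  0.16  0.65 -1.94]
(array([ 0.1,  0.4, -0.3]), array([-0.1,  0.2,  0. ]))
```

View pics/s11.png

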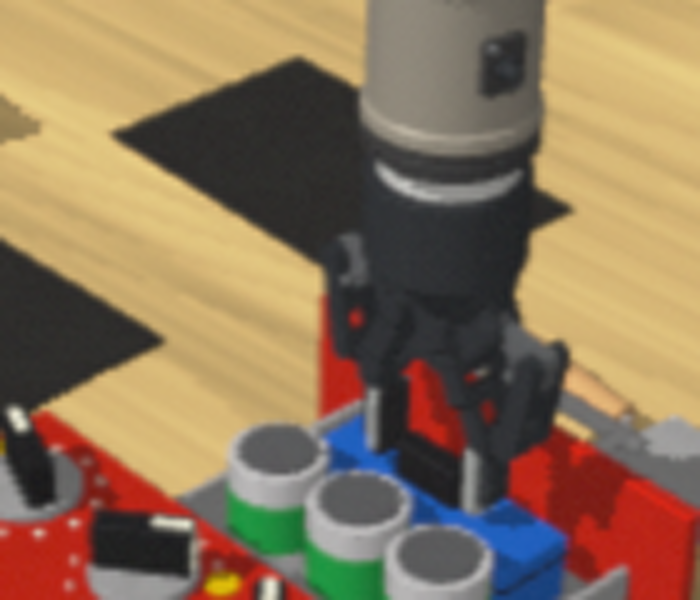

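>>> drive_tool(
  series=[
    [0,2,0,0,0,0,45],
    [0,2,0,0,0,0,30],
    [0,2,0,0,0,0,30],
    [0,2,0,0,0,0,30],
  ],
  squeeze=60,
)

```text
clock: 17.55
tcp_pos: [0.5299, 0.0274, 0.0611]
orientation: [-0.062, -2.195, 2.197]
contact_force: [-1.5, -0.3, 6.7]
grip_width: 0.0382
```

>>> drive_tool(
  series=[
    [0,-15,0,0,0,0,30],
    [0,-40,0,0,0,0,30],
    [0,-80,0,0,0,0,30],
    [0,-100,0,0,0,0,30],
    [0,-100,0,0,0,0,30],
  ],
)

```text
clock: 18.05
tcp_pos: [0.5313, 0.0277, 0.1638]
orientation: [-0.068, -2.199, 2.199]
contact_force: [0.4, -0.6, -3.7]
grip_width: 0.0385
```

```bash
python3 -c "
from h import *
st();print(delta(np.array([.534,-.309,.13]),down(-.02-np.pi/2)))
f=cam('scene');crop(f,'s12',200,100,400,260,4)"
```

```text
t 18.1 tcp [0.5313 0.0277 0.1638] jawyaw -1.624 ydir [ 0.008 -0.    -1.   ] F [ 0.4 -0.6 -3.7] M [ 0.04 -0.06  0.04] w 0.0385 j [ 0.02  0.33 -0.23  1.96  0.1   0.86 -1.89]
(array([-20.3,  33.9, 336.1]), array([ 0. , -1.9, -0.5]))
```

View pics/s12.png

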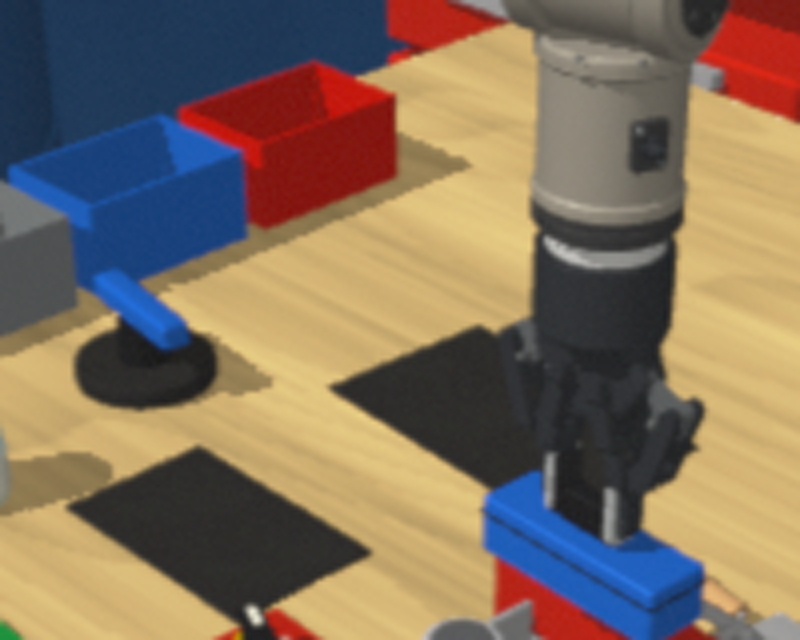

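The case is held level. Moving to the mat.

>>> drive_tool(
  series=[
    [-5,0,35,0,0,0,30],
    [-10,0,75,0,0,0,30],
    [-15,0,115,0,-1,0,30],
    [-20,0,155,0,-2,0,30],
    [-20,10,195,0,-2,0,30],
  ],
)

```text
clock: 18.6
tcp_pos: [0.5395, -0.1698, 0.1506]
orientation: [-0.024, -2.215, 2.215]
contact_force: [1.1, -0.2, -2.8]
grip_width: 0.0382
```

>>> drive_tool(
  series=[
    [0,10,40,0,0,0,30],
    [0,20,80,0,0,0,30],
    [0,25,120,0,0,0,30],
    [0,25,140,0,0,0,30],
    [0,25,140,0,0,0,30],
  ],
)

```text
clock: 19.1
tcp_pos: [0.5341, -0.314, 0.1225]
orientation: [-0.026, -2.209, 2.211]
contact_force: [-0.9, -0.3, -3.8]
grip_width: 0.0382
```

```bash
python3 -c "
from h import *
st();print(delta(np.array([.534,-.309,.047]),down(-.02-np.pi/2)))"
```

```text
t 19.1 tcp [ 0.5341 -0.314   0.1225] jawyaw -1.594 ydir [-0.    -0.001 -1.   ] F [-0.9 -0.3 -3.8] M [0.02 0.03 0.04] w 0.0382 j [ 0.52  0.51 -0.12  1.78  0.08  0.86 -1.23]
(array([ 0.2, 75.5, -5. ]), array([-0.1, -0.2,  0. ]))
```

>>> drive_tool(
  series=[
    [0,25,-5,0,0,0,30],
    [0,50,-5,0,0,0,30],
    [0,68,-5,0,0,0,30],
    [0,74,-5,0,0,0,30],
    [0,77,-5,0,0,0,30],
  ],
)

```text
clock: 19.6
tcp_pos: [0.5317, -0.3063, 0.0453]
orientation: [-0.017, -2.21, 2.204]
contact_force: [-16.2, 10.5, 34.3]
grip_width: 0.0388
```

```bash
python3 -c "
from h import *
st()"
```

```text
t 19.6 tcp [ 0.5317 -0.3063  0.0453] jawyaw -1.593 ydir [-0.007  0.003 -1.   ] F [-16.2  10.5  34.3] M [ 1.81  3.58 -0.01] w 0.0388 j [ 0.5   0.61 -0.11  1.83  0.09  0.72 -1.25]
```

Contact made. Ease up and release.

>>> drive_tool(
  series=[
    [0,0,0,0,0,0,30],
    [0,0,0,0,0,0,55],
    [0,0,0,0,0,0,55],
    [0,-20,0,0,0,0,55],
    [0,-60,0,0,0,0,55],
  ],
)

```text
clock: 20.1
tcp_pos: [0.5302, -0.3051, 0.103]
orientation: [-0.01, -2.211, 2.198]
contact_force: [1.0, -0.1, 0.2]
grip_width: 0.055
```

>>> drive_tool(
  series=[
    [0,-40,0,0,0,0,80],
    [0,-80,-20,0,0,0,80],
    [0,-100,-60,0,0,0,80],
    [0,-100,-100,0,0,0,80],
  ],
)

```text
clock: 20.5
tcp_pos: [0.536, -0.2058, 0.2075]
orientation: [-0.02, -2.211, 2.203]
contact_force: [1.2, 1.0, -0.6]
grip_width: 0.0801
```

```bash
python3 -c "
from h import *
st()
f=cam('top');cv2.imwrite('pics/t13.png',f['frame']);f=cam('scene');crop(f,'s13',200,150,400,310,4)"
```

```text
t 20.5 tcp [ 0.536  -0.2058  0.2075] jawyaw -1.595 ydir [-0.005  0.004 -1.   ] F [ 1.2  1.  -0.6] M [ 0.02 -0.08  0.03] w 0.0801 j [ 0.39  0.35 -0.16  1.81  0.06  0.99 -1.39]
```

View pics/s13.png

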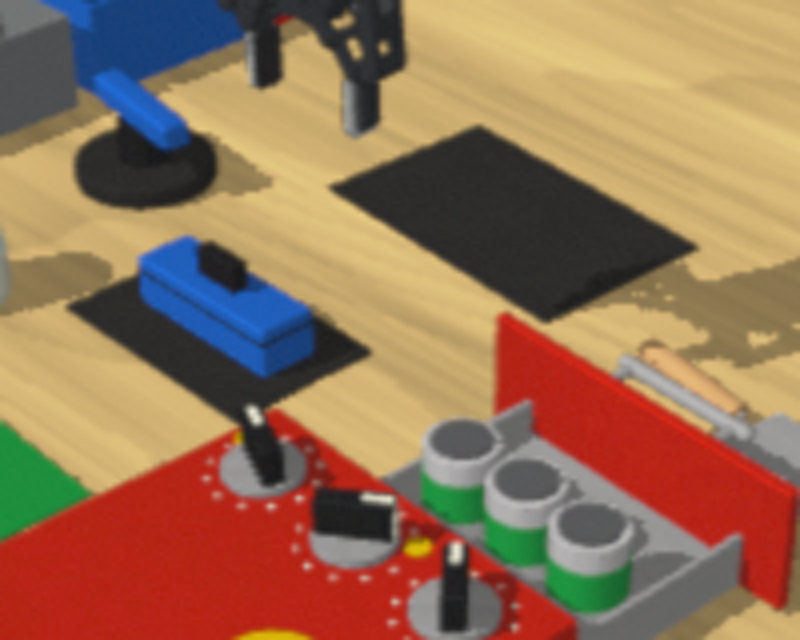

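View pics/t13.png

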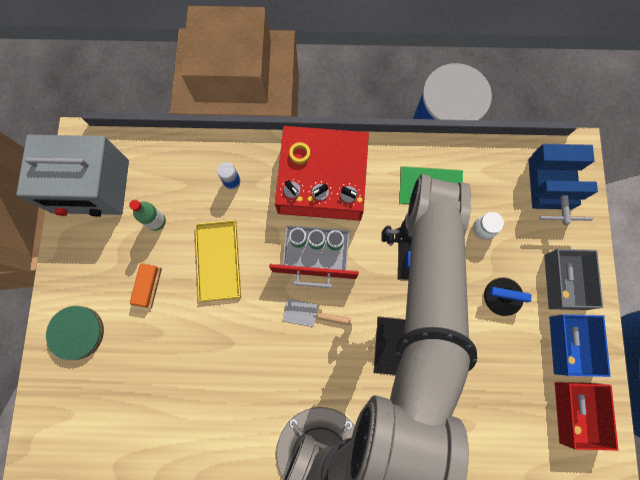

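The case stands on the mat. Three tins are in the drawer. Going to the left tin (chest y=+0.053).

```bash
cat >> h.py <<'E'
tins=dict(L=(-.1988,.0535),M=(-.2,0.),R=(-.1978,-.0512))
def tp(a,b,z): 
    y=.128; c,s=np.cos(y),np.sin(y); return np.array([.518+c*a-s*b,.312+s*a+c*b,z])
E
python3 -c "
from h import *
st();print(delta(W(*tins['L'],.16),down(C[2])))"
```

```text
t 20.6 tcp [ 0.5353 -0.1987  0.2049] jawyaw -1.584 ydir [-0.01   0.008 -1.   ] F [ 1.2 -0.1  0.4] M [ 0.04 -0.03  0.05] w 0.08 j [ 0.38  0.35 -0.17  1.82  0.06  0.99 -1.39]
(array([ -43.9,   46.7, -277.2]), array([  0.8, -87.5,   0.1]))
```

>>> drive_tool(
  series=[
    [-44,30,-277,0,-87,0,64],
    [-44,30,-277,0,-87,0,64],
    [-44,30,-277,0,-87,0,64],
    [-44,30,-277,0,-87,0,64],
    [-44,30,-277,0,-87,0,64],
  ],
)

```text
clock: 21.1
tcp_pos: [0.5763, 0.0413, 0.1802]
orientation: [-0.697, 1.805, -1.786]
contact_force: [-0.0, 0.1, 0.5]
grip_width: 0.0639
```

```bash
python3 -c "
from h import *
st();print(delta(W(*tins['L'],.15),down(C[2])))"
```

```text
t 21.1 tcp [0.5763 0.0413 0.1802] jawyaw -0.837 ydir [-0.01   0.007 -1.   ] F [-0.   0.1  0.5] M [-0.01 -0.07  0.01] w 0.0639 j [ 0.13  0.41 -0.39  1.82  0.17  0.96 -1.17]
(array([-29.4,  30.4, -23.1]), array([  0.7, -44.7,  -0.1]))
```

>>> drive_tool(
  series=[
    [-29,10,-23,0,-8,0,64],
    [-29,20,-23,0,-16,0,64],
    [-29,20,-23,0,-25,0,64],
    [-29,20,-23,0,-33,0,64],
    [-29,20,-23,0,-42,0,64],
  ],
)

```text
clock: 21.6
tcp_pos: [0.5822, 0.0778, 0.16]
orientation: [-1.161, 1.297, -1.276]
contact_force: [-0.7, 0.1, 0.7]
grip_width: 0.0638
```

>>> drive_tool(
  series=[
    [0,0,0,0.5,-3,0,64],
    [0,0,0,0.5,-3,0,64],
  ],
)

```text
clock: 21.8
tcp_pos: [0.5822, 0.0775, 0.1596]
orientation: [-1.181, 1.252, -1.242]
contact_force: [0.7, -0.1, 1.2]
grip_width: 0.0644
```

```bash
python3 -c "
from h import *
st();print(delta(W(*tins['L'],.10),down(C[2])))
f=cam('scene');crop(f,'s14',220,150,420,310,4)"
```

```text
t 21.8 tcp [0.5822 0.0775 0.1596] jawyaw -0.052 ydir [-0.002  0.006 -1.   ] F [ 0.7 -0.1  1.2] M [ 0.02 -0.    0.03] w 0.0644 j [ 0.2   0.47 -0.56  1.81  0.3   0.95 -0.54]
(array([-0.4, 59.6,  0.3]), array([ 0.1,  0.3, -0.3]))
```

View pics/s14.png

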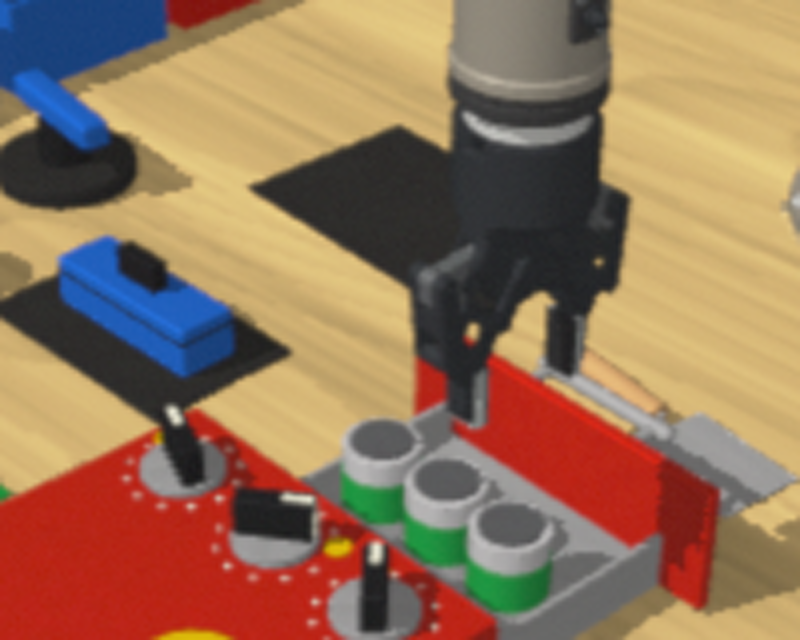

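>>> drive_tool(
  series=[
    [0,30,0,0,0,0,64],
    [0,60,0,0,0,0,64],
    [0,80,0,0,0,0,64],
    [0,100,0,0,0,0,64],
    [0,110,0,0,0,0,64],
  ],
)

```text
clock: 22.35
tcp_pos: [0.5811, 0.0779, 0.0479]
orientation: [-1.182, 1.256, -1.244]
contact_force: [0.6, -0.2, 0.5]
grip_width: 0.0644
```

```bash
python3 -c "
from h import *
st();print(delta(W(*tins['L'],.048),down(C[2])))
f=cam('scene');crop(f,'s15',220,150,420,310,4)"
```

```text
t 22.4 tcp [0.5811 0.0779 0.0479] jawyaw -0.056 ydir [-0.005  0.006 -1.   ] F [ 0.6 -0.2  0.5] M [-0.02  0.06  0.  ] w 0.0644 j [ 0.14  0.62 -0.49  1.88  0.4   0.75 -0.64]
(array([-0.5, -0.1,  1.2]), array([ 0.3,  0.1, -0.3]))
```

View pics/s15.png

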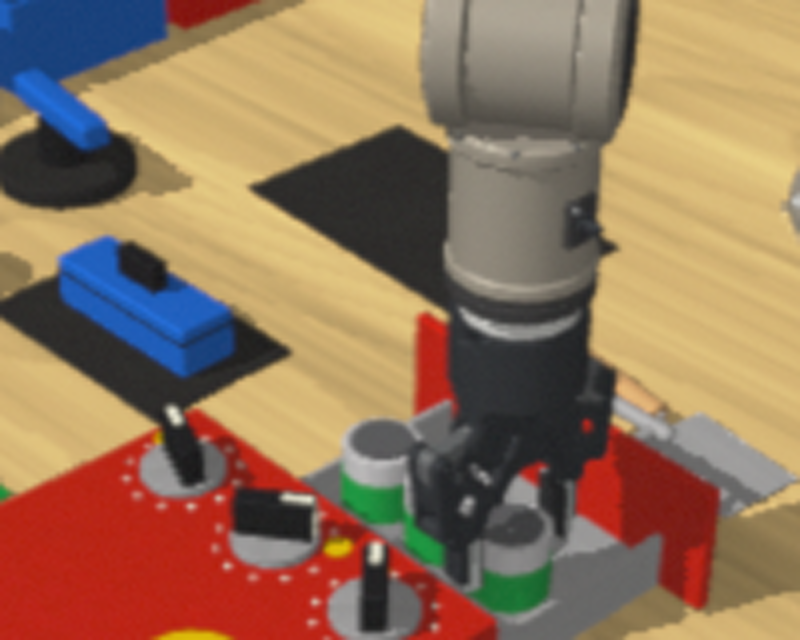

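Straddling the left tin. Close and lift.

>>> drive_tool(
  series=[
    [0,0,1,0,0,0,54],
    [0,0,1,0,0,0,40],
    [0,0,1,0,0,0,40],
    [0,0,1,0,0,0,40],
  ],
  squeeze=50,
)

```text
clock: 22.8
tcp_pos: [0.5819, 0.0777, 0.0477]
orientation: [-1.182, 1.256, -1.244]
contact_force: [0.7, 0.2, -0.6]
grip_width: 0.0467
```

>>> drive_tool(
  series=[
    [0,-15,0,0,0,0,40],
    [0,-50,0,0,0,0,40],
    [0,-90,0,0,0,0,40],
    [0,-115,0,0,0,0,40],
    [0,-115,0,0,0,0,40],
  ],
)

```text
clock: 23.3
tcp_pos: [0.5853, 0.078, 0.1682]
orientation: [-1.175, 1.251, -1.247]
contact_force: [0.8, -0.7, -1.5]
grip_width: 0.0465
```

```bash
python3 -c "
from h import *
st();print(delta(tp(.07,0,.12),down(.83)))"
```

```text
t 23.3 tcp [0.5853 0.078  0.1682] jawyaw -0.056 ydir [ 0.004  0.007 -1.   ] F [ 0.8 -0.7 -1.5] M [ 0.04 -0.04  0.02] w 0.0465 j [ 0.2   0.46 -0.57  1.8   0.29  0.96 -0.54]
(array([-242.4,   49.8,  -11.5]), array([ -0.4, -50.7,  -0.3]))
```

>>> drive_tool(
  series=[
    [-40,0,-2,0,-8,0,40],
    [-80,0,-4,0,-16,0,40],
    [-120,0,-6,0,-24,0,40],
    [-160,10,-8,0,-32,0,40],
    [-200,20,-10,0,-40,0,40],
  ],
)

```text
clock: 23.8
tcp_pos: [0.5862, 0.2795, 0.1493]
orientation: [-1.441, 0.719, -0.72]
contact_force: [0.5, -0.2, -1.6]
grip_width: 0.0471
```

```bash
python3 -c "
from h import *
st();print(delta(tp(.07,0,.09),down(.83)))"
```

```text
t 23.8 tcp [0.5862 0.2795 0.1493] jawyaw 0.648 ydir [ 0.004  0.006 -1.   ] F [ 0.5 -0.2 -1.6] M [ 0.    0.01 -0.  ] w 0.0471 j [-0.04  0.62 -0.72  1.66  0.46  1.03 -0.25]
(array([-32.1,  59.6,  25.6]), array([ -0.4, -10.4,  -0.1]))
```

>>> drive_tool(
  series=[
    [-20,20,15,0,-6,0,40],
    [-32,40,25,0,-10,0,40],
    [-32,65,25,0,-10,0,40],
    [-32,90,25,0,-10,0,40],
    [-32,105,25,0,-10,0,40],
  ],
)

```text
clock: 24.3
tcp_pos: [0.5859, 0.3197, 0.042]
orientation: [-1.486, 0.585, -0.584]
contact_force: [0.3, -0.5, -2.1]
grip_width: 0.0464
```

```bash
python3 -c "
from h import *
st();print(delta(tp(.07,0,.034),down(.83)))"
```

```text
t 24.3 tcp [0.5859 0.3197 0.042 ] jawyaw 0.823 ydir [ 0.001  0.004 -1.   ] F [ 0.3 -0.5 -2.1] M [-0.1   0.02  0.04] w 0.0464 j [-0.13  0.78 -0.68  1.67  0.59  0.9  -0.22]
(array([0.3, 8.1, 1.9]), array([-0.2, -0.4, -0.1]))
```

>>> drive_tool(
  series=[
    [0,5,2,0,0,0,40],
    [0,8,2,0,0,0,40],
    [0,9,2,0,0,0,40],
  ],
)

```text
clock: 24.6
tcp_pos: [0.5877, 0.3215, 0.0337]
orientation: [-1.485, 0.585, -0.585]
contact_force: [-0.2, 0.3, -1.7]
grip_width: 0.0466
```

>>> drive_tool(
  series=[
    [0,1.5,0,0,0,0,40],
    [0,2.5,0,0,0,0,40],
  ],
)

```text
clock: 24.8
tcp_pos: [0.5883, 0.3218, 0.0322]
orientation: [-1.484, 0.584, -0.586]
contact_force: [-0.5, -0.1, -1.9]
grip_width: 0.0465
```

>>> drive_tool(
  series=[
    [0,1,0,0,0,0,40],
    [0,1,0,0,0,0,40],
  ],
)

```text
clock: 25.0
tcp_pos: [0.5884, 0.3218, 0.0319]
orientation: [-1.484, 0.584, -0.586]
contact_force: [-2.2, -1.4, 2.5]
grip_width: 0.0468
```

Contact. Release and rise.

>>> drive_tool(
  series=[
    [0,0,0,0,0,0,60],
    [0,0,0,0,0,0,60],
    [0,-30,0,0,0,0,64],
    [0,-70,0,0,0,0,64],
    [0,-110,0,0,0,0,64],
  ],
)

```text
clock: 25.5
tcp_pos: [0.5877, 0.3212, 0.1428]
orientation: [-1.484, 0.584, -0.585]
contact_force: [1.1, 1.0, 0.2]
grip_width: 0.0641
```

```bash
python3 -c "
from h import *
st();print(delta(W(*tins['M'],.145),down(C[2])))
f=cam('scene');crop(f,'s16',320,170,520,400,3)"
```

```text
t 25.5 tcp [0.5877 0.3212 0.1428] jawyaw 0.822 ydir [ 0.003  0.005 -1.   ] F [1.1 1.  0.2] M [ 0.03 -0.03  0.05] w 0.0641 j [-0.09  0.67 -0.74  1.61  0.5   1.06 -0.15]
(array([ 194.6,   -3.9, -223.6]), array([-0.3, 50.4, -0.2]))
```

View pics/s16.png

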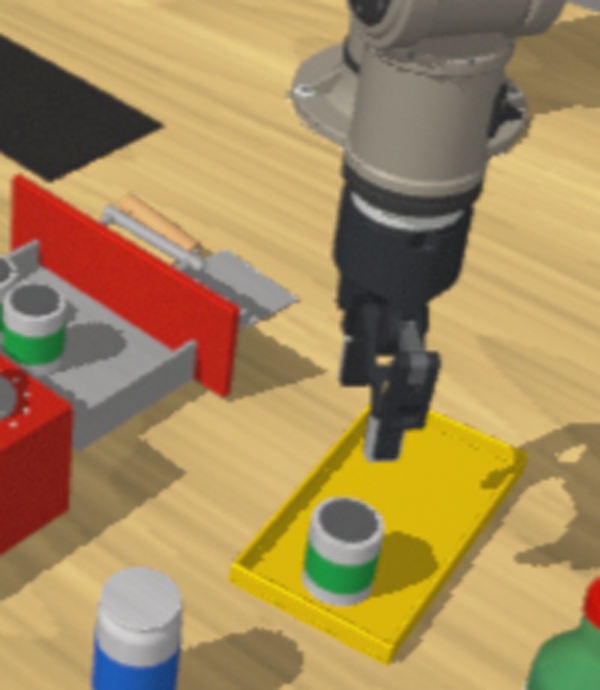

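First tin stands in the tray. Next the middle tin.

>>> drive_tool(
  series=[
    [35,-20,-40,0,8,0,64],
    [70,-20,-80,0,17,0,64],
    [105,-20,-120,0,25,0,64],
    [140,-15,-160,0,33,0,64],
    [170,-10,-195,0,42,0,64],
  ],
)

```text
clock: 26.05
tcp_pos: [0.5832, 0.0764, 0.1597]
orientation: [-1.232, 1.137, -1.141]
contact_force: [0.6, -0.4, 0.3]
grip_width: 0.0639
```

```bash
python3 -c "
from h import *
st();print(delta(W(*tins['M'],.13),down(C[2])))"
```

```text
t 26.1 tcp [0.5832 0.0764 0.1597] jawyaw 0.09 ydir [ 0.014  0.011 -1.   ] F [ 0.6 -0.4  0.3] M [-0.02 -0.04 -0.05] w 0.0639 j [ 0.24  0.47 -0.61  1.82  0.32  0.93 -0.42]
(array([ 51.1,  29. , -10.1]), array([-0.8,  8.4, -0.6]))
```

>>> drive_tool(
  series=[
    [30,5,-6,-0.5,4,0,64],
    [51,10,-10,-0.8,8,-0.6,64],
    [51,25,-10,-0.8,8,-0.6,64],
    [51,25,-10,-0.8,8,-0.6,64],
  ],
)

```text
clock: 26.45
tcp_pos: [0.577, 0.0252, 0.1322]
orientation: [-1.187, 1.247, -1.243]
contact_force: [-0.2, 0.7, 0.8]
grip_width: 0.0642
```

```bash
python3 -c "
from h import *
st();print(delta(W(*tins['M'],.048),down(C[2])))
f=cam('top');crop(f,'t17',255,190,385,310,6)
f=cam('scene');crop(f,'s17',220,150,420,310,4)"
```

```text
t 26.4 tcp [0.577  0.0252 0.1322] jawyaw -0.048 ydir [-0.003  0.001 -1.   ] F [-0.2  0.7  0.8] M [ 0.02  0.02 -0.02] w 0.0642 j [ 0.28  0.49 -0.56  1.85  0.32  0.89 -0.48]
(array([ 0.3, 84.2,  1.3]), array([ 0.2,  0.5, -0.1]))
```

View pics/s17.png

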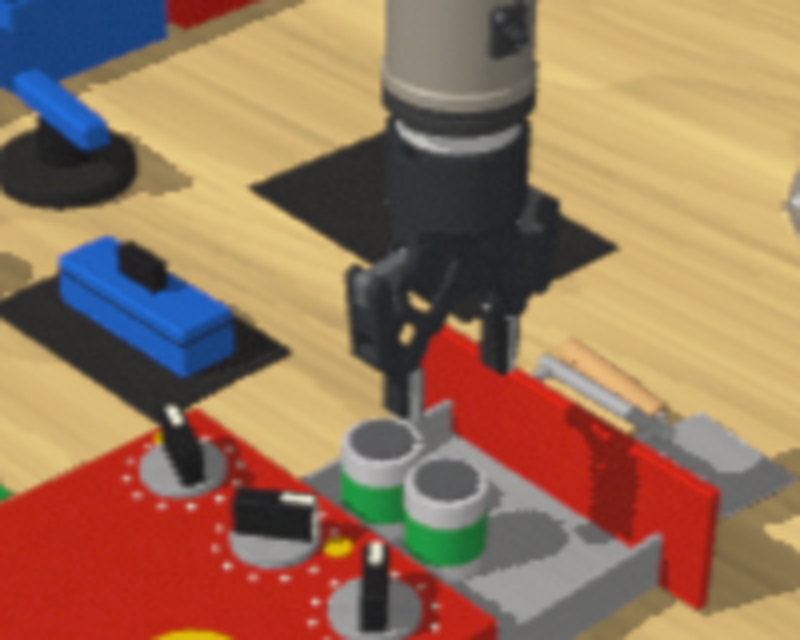

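Tins are unmoved. Descend, close and lift.

>>> drive_tool(
  series=[
    [0,30,1,0,0.5,0,64],
    [0,55,1,0,0.5,0,64],
    [0,75,1,0,0.5,0,64],
    [0,84,1,0,0.5,0,64],
    [0,84,1,0,0.5,0,64],
  ],
)

```text
clock: 27.05
tcp_pos: [0.5784, 0.0284, 0.0491]
orientation: [-1.184, 1.251, -1.245]
contact_force: [-0.3, 0.4, 0.7]
grip_width: 0.064
```

>>> drive_tool(
  series=[
    [0,0,1,0,0,0,54],
    [0,0,1,0,0,0,40],
    [0,0,1,0,0,0,40],
    [0,0,1,0,0,0,40],
  ],
)

```text
clock: 27.45
tcp_pos: [0.5806, 0.0291, 0.0505]
orientation: [-1.181, 1.249, -1.245]
contact_force: [-0.6, 1.5, 6.4]
grip_width: 0.0465
```

>>> drive_tool(
  series=[
    [0,-15,0,0,0,0,40],
    [0,-50,0,0,0,0,40],
    [0,-90,0,0,0,0,40],
    [0,-115,0,0,0,0,40],
    [0,-115,0,0,0,0,40],
  ],
)

```text
clock: 27.95
tcp_pos: [0.583, 0.029, 0.1705]
orientation: [-1.175, 1.243, -1.249]
contact_force: [-0.6, 0.2, -2.2]
grip_width: 0.0464
```

```bash
python3 -c "
from h import *
st();print(delta(tp(0,0,.14),down(.83)))"
```

```text
t 27.9 tcp [0.583  0.029  0.1705] jawyaw -0.052 ydir [ 0.008  0.004 -1.   ] F [-0.6  0.2 -2.2] M [ 0.02 -0.03  0.01] w 0.0464 j [ 0.29  0.45 -0.58  1.81  0.29  0.95 -0.46]
(array([-279. ,   30.9,  -80. ]), array([ -0.5, -50.6,  -0. ]))
```

>>> drive_tool(
  series=[
    [-45,0,-13,0,-8,0,40],
    [-90,0,-26,0,-16,0,40],
    [-135,0,-39,0,-25,0,40],
    [-180,5,-52,0,-33,0,40],
    [-225,10,-65,0,-42,0,40],
  ],
)

```text
clock: 28.45
tcp_pos: [0.5291, 0.258, 0.1605]
orientation: [-1.45, 0.691, -0.701]
contact_force: [0.6, 0.1, -1.3]
grip_width: 0.0464
```

```bash
python3 -c "
from h import *
st();print(delta(tp(0,0,.06),down(.83)))"
```

```text
t 28.4 tcp [0.5291 0.258  0.1605] jawyaw 0.679 ydir [ 0.008  0.003 -1.   ] F [ 0.6  0.1 -1.3] M [-0.02 -0.02  0.01] w 0.0464 j [ 0.02  0.52 -0.77  1.8   0.43  0.98 -0.25]
(array([-49.3, 100.5,  24.4]), array([-0.4, -8.7,  0.2]))
```

>>> drive_tool(
  series=[
    [-25,20,12,0,-5,0,40],
    [-49,40,24,-0.4,-9,0,40],
    [-49,65,24,-0.4,-9,0,40],
    [-49,95,24,-0.4,-9,0,40],
    [-49,117,24,-0.4,-9,0,40],
  ],
)

```text
clock: 28.95
tcp_pos: [0.5168, 0.3105, 0.0411]
orientation: [-1.497, 0.573, -0.576]
contact_force: [-0.3, -1.0, -1.7]
grip_width: 0.0467
```

```bash
python3 -c "
from h import *
st();print(delta(tp(0,0,.036),down(.83)))"
```

```text
t 28.9 tcp [0.5168 0.3105 0.0411] jawyaw 0.837 ydir [ 0.001 -0.004 -1.   ] F [-0.3 -1.  -1.7] M [-0.01 -0.02  0.02] w 0.0467 j [-0.13  0.7  -0.7   1.83  0.61  0.83 -0.31]
(array([-0.1,  5.1,  1.9]), array([0.2, 0.4, 0.2]))
```

>>> drive_tool(
  series=[
    [0,3,1,0.2,0,0.2,40],
    [0,5,2,0.2,0,0.2,40],
    [0,6,2,0.2,0,0.2,40],
  ],
)

```text
clock: 29.25
tcp_pos: [0.5187, 0.3123, 0.0359]
orientation: [-1.491, 0.574, -0.575]
contact_force: [1.0, -1.0, -0.2]
grip_width: 0.0466
```

>>> drive_tool(
  series=[
    [0,1,0,0,0,0,40],
    [0,1,0,0,0,0,40],
  ],
)

```text
clock: 29.45
tcp_pos: [0.5193, 0.3127, 0.0359]
orientation: [-1.49, 0.573, -0.576]
contact_force: [-0.0, -0.3, -0.1]
grip_width: 0.0465
```

>>> drive_tool(
  series=[
    [0,1.5,0,0,0,0,40],
    [0,1.5,0,0,0,0,40],
  ],
)

```text
clock: 29.65
tcp_pos: [0.5196, 0.3128, 0.0348]
orientation: [-1.489, 0.573, -0.576]
contact_force: [-0.3, -0.6, -1.2]
grip_width: 0.0467
```

>>> drive_tool(
  series=[
    [0,1.5,0,0,0,0,40],
    [0,2,0,0,0,0,40],
  ],
)

```text
clock: 29.85
tcp_pos: [0.5198, 0.3128, 0.0345]
orientation: [-1.49, 0.572, -0.578]
contact_force: [-3.7, -4.4, 17.4]
grip_width: 0.0465
```

Contact. Release.

>>> drive_tool(
  series=[
    [0,0,0,0,0,0,60],
    [0,0,0,0,0,0,60],
    [0,-30,0,0,0,0,64],
    [0,-70,0,0,0,0,64],
    [0,-120,0,0,0,0,64],
  ],
)

```text
clock: 30.35
tcp_pos: [0.5183, 0.3117, 0.1541]
orientation: [-1.493, 0.574, -0.576]
contact_force: [0.3, 0.5, -0.0]
grip_width: 0.0637
```

```bash
python3 -c "
from h import *
st();print(delta(W(*tins['R'],.155),down(C[2])))"
```

```text
t 30.4 tcp [0.5183 0.3117 0.1541] jawyaw 0.836 ydir [ 0.001  0.    -1.   ] F [ 0.3  0.5 -0. ] M [ 0.05 -0.05 -0.06] w 0.0637 j [-0.06  0.57 -0.8   1.76  0.47  1.01 -0.2 ]
(array([ 270.5,   -0.8, -211.1]), array([-0.1, 51.1,  0. ]))
```

>>> drive_tool(
  series=[
    [38,-10,-30,0,8,0,64],
    [76,-10,-60,0,17,0,64],
    [114,-10,-90,0,25,0,64],
    [152,-10,-120,0,33,0,64],
    [190,-5,-150,0,42,0,64],
  ],
)

```text
clock: 30.85
tcp_pos: [0.5593, 0.0712, 0.1598]
orientation: [-1.254, 1.13, -1.133]
contact_force: [-0.7, -0.0, 0.2]
grip_width: 0.0639
```

```bash
python3 -c "
from h import *
st();print(delta(W(*tins['R'],.13),down(C[2])))"
```

```text
t 30.9 tcp [0.5593 0.0712 0.1598] jawyaw 0.104 ydir [ 0.003  0.    -1.   ] F [-0.7 -0.   0.2] M [ 0.03 -0.04 -0.  ] w 0.0639 j [ 0.26  0.45 -0.63  1.86  0.32  0.93 -0.42]
(array([98.9, 29.9,  7.8]), array([-0.2,  9.2, -0. ]))
```

>>> drive_tool(
  series=[
    [40,5,3,0,4,0,64],
    [80,10,6,0,9,0,64],
    [99,20,8,0,9,0,64],
    [99,25,8,0,9,0,64],
    [99,25,8,0,9,0,64],
  ],
)

```text
clock: 31.35
tcp_pos: [0.5768, -0.025, 0.1337]
orientation: [-1.183, 1.247, -1.246]
contact_force: [0.8, 1.2, 0.7]
grip_width: 0.064
```

```bash
python3 -c "
from h import *
st();print(delta(W(*tins['R'],.048),down(C[2])))
f=cam('scene');cv2.imwrite('pics/s18.png',f['frame'])"
```

```text
t 31.4 tcp [ 0.5768 -0.025   0.1337] jawyaw -0.051 ydir [ 0.001  0.002 -1.   ] F [0.8 1.2 0.7] M [ 0.02 -0.    0.05] w 0.064 j [ 0.37  0.49 -0.56  1.85  0.32  0.89 -0.39]
(array([ 1.4, 85.7,  0.6]), array([-0.1,  0.3, -0.1]))
```

View pics/s18.png

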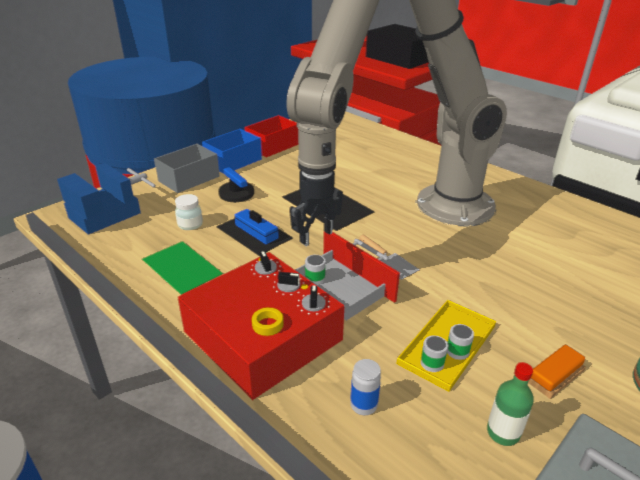

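Two tins stand in the tray at (434,352) and (460,338), and the last is still in place. Descend, grip and lift.

>>> drive_tool(
  series=[
    [1,30,1,0,0,0,64],
    [1,55,1,0,0,0,64],
    [1,75,1,0,0,0,64],
    [1,85,1,0,0,0,64],
    [1,86,1,0,0,0,64],
  ],
)

```text
clock: 31.9
tcp_pos: [0.5775, -0.023, 0.0476]
orientation: [-1.185, 1.244, -1.241]
contact_force: [-0.0, -0.1, -0.2]
grip_width: 0.064
```

>>> drive_tool(
  series=[
    [0,0,0,0,0,0,54],
    [0,0,0,0,0,0,40],
    [0,0,0,0,0,0,40],
    [0,0,0,0,0,0,40],
  ],
)

```text
clock: 32.3
tcp_pos: [0.5785, -0.0222, 0.0489]
orientation: [-1.183, 1.243, -1.242]
contact_force: [-0.9, 2.3, 6.7]
grip_width: 0.0466
```

>>> drive_tool(
  series=[
    [0,-15,0,0,0,0,40],
    [0,-50,0,0,0,0,40],
    [0,-90,0,0,0,0,40],
    [0,-115,0,0,0,0,40],
    [0,-115,0,0,0,0,40],
  ],
)

```text
clock: 32.8
tcp_pos: [0.5807, -0.0227, 0.1687]
orientation: [-1.177, 1.237, -1.246]
contact_force: [0.4, 0.4, -2.0]
grip_width: 0.0469
```

```bash
python3 -c "
from h import *
st();print(delta(tp(-.07,0,.17),down(.83)))"
```

```text
t 32.8 tcp [ 0.5807 -0.0227  0.1687] jawyaw -0.047 ydir [ 0.01   0.003 -1.   ] F [ 0.4  0.4 -2. ] M [ 0.07 -0.01 -0.02] w 0.0469 j [ 0.38  0.45 -0.58  1.82  0.29  0.95 -0.37]
(array([-319.3,   -1.7, -147.1]), array([ -0.6, -50.2,   0.1]))
```

>>> drive_tool(
  series=[
    [-45,0,-20,0,-8,0,40],
    [-90,0,-41,0,-16,0,40],
    [-134,0,-62,0,-25,0,40],
    [-178,0,-82,0,-33,0,40],
    [-223,0,-103,0,-42,0,40],
  ],
)

```text
clock: 33.3
tcp_pos: [0.4868, 0.2053, 0.168]
orientation: [-1.452, 0.685, -0.698]
contact_force: [0.7, 0.8, -1.3]
grip_width: 0.0464
```

```bash
python3 -c "
from h import *
st();print(delta(tp(-.07,0,.06),down(.83)))"
```

```text
t 33.3 tcp [0.4868 0.2053 0.168 ] jawyaw 0.684 ydir [ 0.009  0.002 -1.   ] F [ 0.7  0.8 -1.3] M [ 0.09 -0.08 -0.02] w 0.0464 j [ 0.14  0.42 -0.81  1.93  0.38  0.94 -0.18]
(array([-100.4,  107.8,   31.3]), array([-0.4, -8.3,  0.3]))
```

>>> drive_tool(
  series=[
    [-35,0,10,0,-4,0,40],
    [-70,10,21,0,-8,0,40],
    [-100,30,31,-0.4,-8,0.3,40],
    [-100,60,31,-0.4,-8,0.3,40],
    [-100,90,31,-0.4,-8,0.3,40],
  ],
)

```text
clock: 33.8
tcp_pos: [0.4476, 0.3031, 0.0766]
orientation: [-1.491, 0.582, -0.582]
contact_force: [1.2, -0.2, -2.9]
grip_width: 0.0465
```

```bash
python3 -c "
from h import *
st();print(delta(tp(-.07,0,.036),down(.83)))"
```

```text
t 33.8 tcp [0.4476 0.3031 0.0766] jawyaw 0.826 ydir [ 0.  0. -1.] F [ 1.2 -0.2 -2.9] M [-0.1  -0.   -0.02] w 0.0465 j [-0.12  0.58 -0.77  1.96  0.55  0.81 -0.37]
(array([ 0.7, 40.6,  0.6]), array([-0. , -0.2,  0. ]))
```

>>> drive_tool(
  series=[
    [1,20,1,0,0,0,40],
    [1,34,1,0,0,0,40],
    [1,40,1,0,0,0,40],
    [1,42,1,0,0,0,40],
  ],
)

```text
clock: 34.2
tcp_pos: [0.4489, 0.3029, 0.0343]
orientation: [-1.491, 0.583, -0.582]
contact_force: [0.0, -0.1, -1.5]
grip_width: 0.0469
```

>>> drive_tool(
  series=[
    [0,1.5,0,0,0,0,40],
    [0,2,0,0,0,0,40],
  ],
)

```text
clock: 34.4
tcp_pos: [0.4494, 0.3032, 0.033]
orientation: [-1.49, 0.582, -0.583]
contact_force: [0.6, -1.3, 1.0]
grip_width: 0.0465
```

>>> drive_tool(
  series=[
    [0,0.6,0,0,0,0,40],
    [0,0.8,0,0,0,0,40],
  ],
)

```text
clock: 34.6
tcp_pos: [0.4501, 0.3034, 0.033]
orientation: [-1.489, 0.581, -0.584]
contact_force: [-1.5, -0.5, 2.4]
grip_width: 0.0464
```

>>> drive_tool(
  series=[
    [0,0,0,0,0,0,60],
    [0,0,0,0,0,0,60],
    [0,-30,0,0,0,0,64],
    [0,-70,0,0,0,0,64],
    [0,-120,0,0,0,0,64],
  ],
)

```text
clock: 35.1
tcp_pos: [0.4488, 0.3025, 0.1531]
orientation: [-1.492, 0.583, -0.582]
contact_force: [1.4, 1.1, 0.5]
grip_width: 0.064
```

```bash
python3 -c "
from h import *
st();print(delta(np.array([.53,-.15,.2]),down(-.02-np.pi/2)))
f=cam('scene');cv2.imwrite('pics/s19.png',f['frame']);f=cam('top');cv2.imwrite('pics/t19.png',f['frame']);crop(f,'t19c',390,190,470,300,6)"
```

```text
t 35.1 tcp [0.4488 0.3025 0.1531] jawyaw 0.826 ydir [-0.001 -0.    -1.   ] F [1.4 1.1 0.5] M [-0.01 -0.15 -0.02] w 0.064 j [-0.05  0.48 -0.84  1.91  0.44  0.95 -0.27]
(array([ 366.5,  -46.7, -277.7]), array([  0. , 138.5,   0. ]))
```

View pics/s19.png

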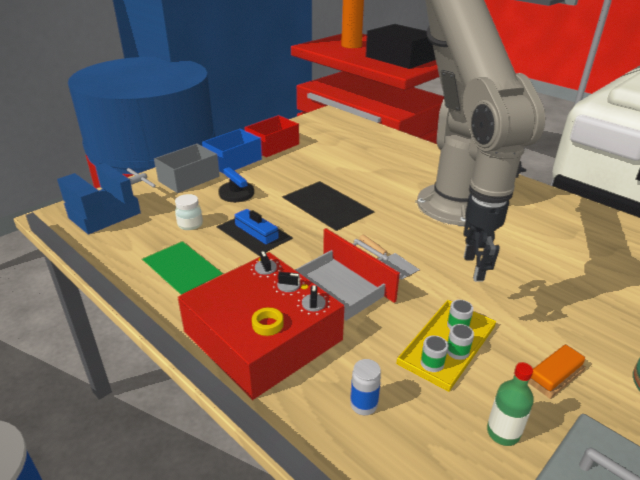

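View pics/t19c.png

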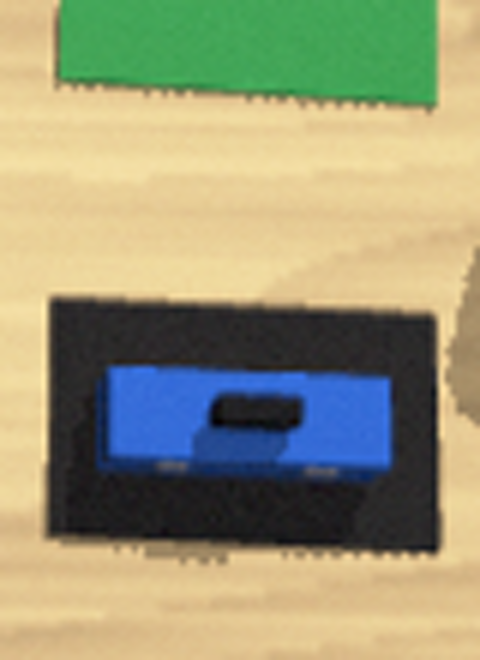

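View pics/t19.png

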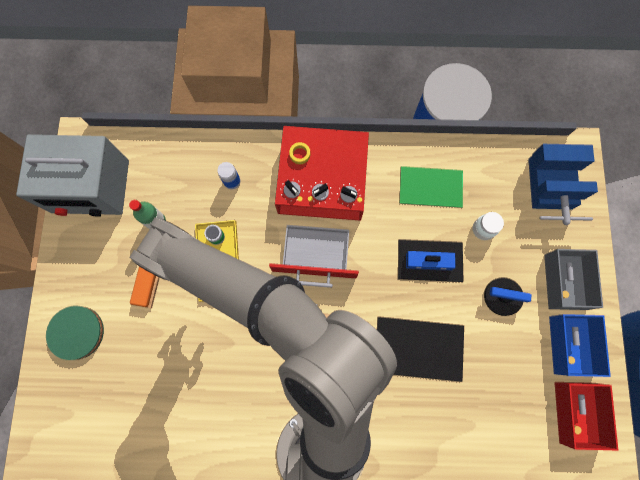

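```bash
python3 - <<'E'
from h import *
f=cam('top')
T=lambda u:(np.array(u,float)+.5)/6-.5+np.array((390,190))
q=np.array([pix2w(f,T(u),.042) for u in((110,367),(392,377),(390,467),(108,456))]);print(q.round(4),q.mean(0),np.arctan2(*(q[0]-q[1])[[0,1]]))
q=np.array([pix2w(f,T(u),.064) for u in((212,396),(303,398),(299,428),(212,425))]);print(q.round(4),q.mean(0))
E
```

```text
[[ 0.5523 -0.2374  0.042 ]
 [ 0.5506 -0.3713  0.042 ]
 [ 0.5071 -0.3687  0.042 ]
 [ 0.5093 -0.2358  0.042 ]] [ 0.52982554 -0.30330252  0.042     ] 0.012870587502573867
[[ 0.5349 -0.2808  0.064 ]
 [ 0.535  -0.3233  0.064 ]
 [ 0.5206 -0.321   0.064 ]
 [ 0.5211 -0.2805  0.064 ]] [ 0.52790757 -0.30139305  0.064     ]
```

>>> drive_tool(
  series=[
    [366,-50,-278,0,100,0,60],
    [366,-50,-278,0,100,0,60],
    [366,-50,-278,0,100,0,60],
    [366,-50,-278,0,100,0,60],
    [366,-50,-278,0,100,0,60],
  ],
)

```text
clock: 35.75
tcp_pos: [0.4934, 0.0565, 0.1807]
orientation: [-1.236, 1.157, -1.157]
contact_force: [1.0, 0.5, 0.5]
grip_width: 0.0603
```

```bash
python3 -c "
from h import *
st();print(delta(np.array([.5295,-.3045,.14]),down(-.015-np.pi/2)))"
```

```text
t 35.8 tcp [0.4934 0.0565 0.1807] jawyaw 0.069 ydir [ 0.003  0.003 -1.   ] F [1.  0.5 0.5] M [ 0.02 -0.06  0.01] w 0.0603 j [ 0.33  0.32 -0.67  1.99  0.24  0.91 -0.4 ]
(array([362.8,  39.5,  10.8]), array([ 0. , 94.8, -0.3]))
```

>>> drive_tool(
  series=[
    [363,30,11,0,94,0,60],
    [363,30,11,0,94,0,60],
    [363,30,11,0,94,0,60],
    [363,30,11,0,94,0,60],
    [363,30,11,0,94,0,60],
  ],
)

```text
clock: 36.25
tcp_pos: [0.5175, -0.1911, 0.1585]
orientation: [-0.803, 1.691, -1.687]
contact_force: [1.1, 0.1, 0.7]
grip_width: 0.0599
```

```bash
python3 -c "
from h import *
st();print(delta(np.array([.5295,-.3045,.14]),down(-.015-np.pi/2)))"
```

```text
t 36.2 tcp [ 0.5175 -0.1911  0.1585] jawyaw -0.681 ydir [ 0.002  0.003 -1.   ] F [1.1 0.1 0.7] M [-0.03 -0.09  0.02] w 0.0599 j [ 0.57  0.39 -0.4   1.9   0.19  0.89 -0.61]
(array([80.6, 18.2, 80.7]), array([ 0.1, 51.9, -0.2]))
```

>>> drive_tool(
  series=[
    [81,18,81,0,52,0,58],
    [81,18,81,0,52,0,58],
    [81,18,81,0,52,0,58],
    [81,18,81,0,52,0,58],
    [81,18,81,0,52,0,58],
  ],
)

```text
clock: 36.75
tcp_pos: [0.5283, -0.3058, 0.1384]
orientation: [-0.149, 2.154, -2.145]
contact_force: [0.2, 1.3, -0.1]
grip_width: 0.0585
```

>>> drive_tool(
  series=[
    [0,0,0,0,9,0,58],
    [0,0,0,0,9,0,58],
  ],
)

```text
clock: 36.95
tcp_pos: [0.5274, -0.3055, 0.1371]
orientation: [-0.02, -2.215, 2.205]
contact_force: [0.5, -0.6, -0.1]
grip_width: 0.0578
```

```bash
python3 -c "
from h import *
st();print(delta(np.array([.5295,-.3045,.045]),down(-.015-np.pi/2)))
f=cam('scene');crop(f,'s20',200,120,360,280,4)"
```

```text
t 37.0 tcp [ 0.5274 -0.3055  0.1371] jawyaw -1.592 ydir [-0.003  0.005 -1.   ] F [ 0.5 -0.6 -0.1] M [-0.03  0.01  0.01] w 0.0578 j [ 0.54  0.48 -0.15  1.79  0.09  0.88 -1.24]
(array([-2.3, 92.1, -0.6]), array([ 0.3, -0.3,  0.2]))
```

View pics/s20.png

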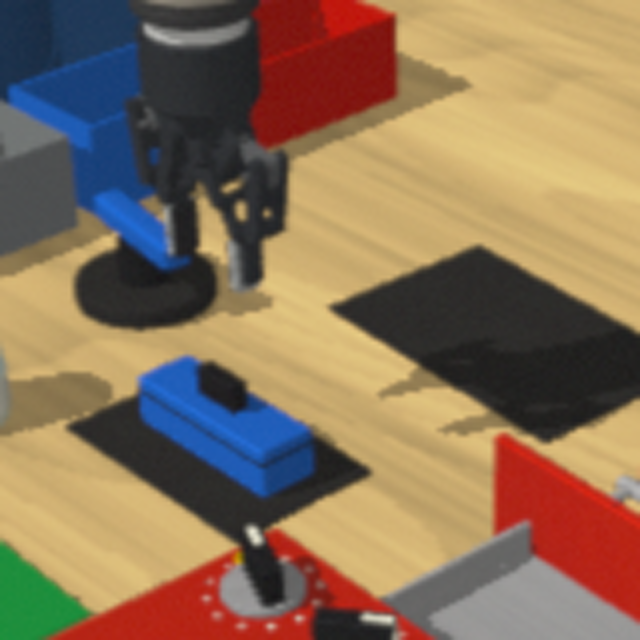

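Descend on the case handle and grip.

>>> drive_tool(
  series=[
    [-2,35,0,0,0,0,58],
    [-2,65,0,0,0,0,58],
    [-2,82,0,0,0,0,58],
    [-2,91,0,0,0,0,58],
    [-2,91,0,0,0,0,58],
  ],
)

```text
clock: 37.5
tcp_pos: [0.5286, -0.3045, 0.045]
orientation: [-0.012, -2.218, 2.205]
contact_force: [0.1, 0.9, 0.9]
grip_width: 0.0578
```

>>> drive_tool(
  series=[
    [0,0,0,0,0,0,45],
    [0,0,0,0,0,0,30],
    [0,0,0,0,0,0,30],
    [0,0,0,0,0,0,30],
  ],
  squeeze=60,
)

```text
clock: 37.9
tcp_pos: [0.5294, -0.305, 0.0462]
orientation: [-0.014, -2.218, 2.208]
contact_force: [-0.5, -0.0, 5.5]
grip_width: 0.0388
```

>>> drive_tool(
  series=[
    [0,-15,0,0,0,0,30],
    [0,-40,0,0,0,0,30],
    [0,-80,0,0,0,0,30],
    [0,-125,0,0,0,0,30],
    [0,-125,0,0,0,0,30],
  ],
)

```text
clock: 38.4
tcp_pos: [0.5334, -0.3073, 0.1787]
orientation: [-0.026, -2.217, 2.218]
contact_force: [1.3, -1.1, -2.8]
grip_width: 0.0389
```

```bash
python3 -c "
from h import *
st();print(delta(W(-.235,0,.17),down(C[2]-np.pi/2)))
f=cam('scene');crop(f,'s21',200,120,360,280,4)"
```

```text
t 38.4 tcp [ 0.5334 -0.3073  0.1787] jawyaw -1.586 ydir [ 0.008 -0.001 -1.   ] F [ 1.3 -1.1 -2.8] M [-0.1  -0.17 -0.01] w 0.0389 j [ 0.54  0.43 -0.16  1.75  0.08  0.95 -1.23]
(array([  -4.7,    8.6, -334.3]), array([-0. ,  2.4, -0.5]))
```

View pics/s21.png

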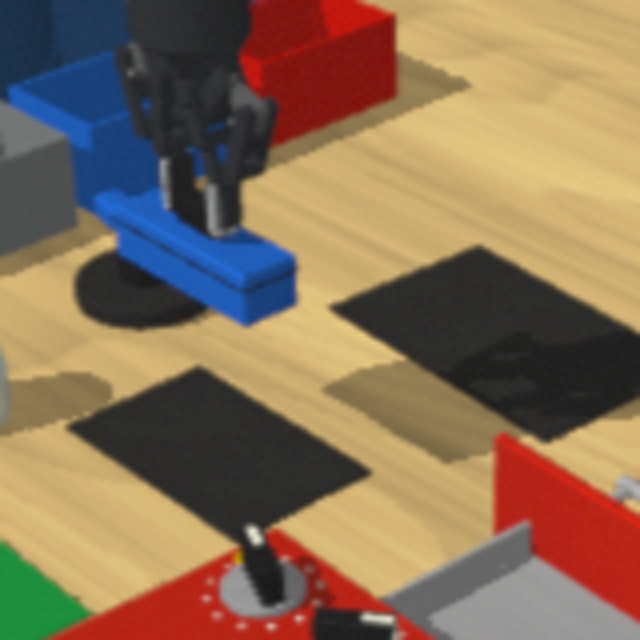

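>>> drive_tool(
  series=[
    [0,0,-35,0,0,0,30],
    [0,0,-75,0,0,0,30],
    [0,0,-115,0,1,0,30],
    [0,0,-155,0,2,0,30],
    [0,0,-195,0,2,0,30],
  ],
)

```text
clock: 38.95
tcp_pos: [0.5328, -0.1098, 0.1743]
orientation: [-0.056, -2.198, 2.194]
contact_force: [1.1, 0.3, -4.0]
grip_width: 0.0387
```

>>> drive_tool(
  series=[
    [-2,0,-40,0,0,0,30],
    [-4,0,-80,0,0,0,30],
    [-5,0,-115,0,0,0,30],
    [-5,0,-135,0,0,0,30],
    [-5,0,-135,0,0,0,30],
  ],
)

```text
clock: 39.45
tcp_pos: [0.5432, 0.0292, 0.1734]
orientation: [-0.046, -2.202, 2.194]
contact_force: [-0.3, 0.6, -4.5]
grip_width: 0.0385
```

```bash
python3 -c "
from h import *
st();print(delta(W(-.235,0,.11),down(C[2]-np.pi/2)))"
```

```text
t 39.5 tcp [0.5432 0.0292 0.1734] jawyaw -1.615 ydir [-0.002  0.004 -1.   ] F [-0.3  0.6 -4.5] M [-0.02  0.03  0.01] w 0.0385 j [ 0.06  0.35 -0.28  1.91  0.11  0.9  -1.89]
(array([-0.2, 63.4,  2.5]), array([0.2, 0.7, 0.1]))
```

>>> drive_tool(
  series=[
    [0,30,2,0.2,0.7,0,30],
    [0,60,2,0.2,0.7,0,30],
    [0,85,2,0.2,0.7,0,30],
    [0,100,2,0.2,0.7,0,30],
    [0,107,2,0.2,0.7,0,30],
  ],
)

```text
clock: 39.95
tcp_pos: [0.5406, 0.0264, 0.0639]
orientation: [-0.054, -2.188, 2.19]
contact_force: [-0.6, 0.5, -3.0]
grip_width: 0.0385
```

```bash
python3 -c "
from h import *
st();print(delta(W(-.235,0,.063),down(C[2]-np.pi/2)))
f=cam('scene');crop(f,'s22',240,170,400,330,4)"
```

```text
t 40.0 tcp [0.5406 0.0264 0.0639] jawyaw -1.628 ydir [-0.007 -0.001 -1.   ] F [-0.6  0.5 -3. ] M [ 0.02 -0.01 -0.05] w 0.0385 j [ 0.03  0.5  -0.24  1.99  0.18  0.68 -1.96]
(array([-2.5,  0.9, -0.7]), array([-0.1, -0. ,  0.4]))
```

View pics/s22.png

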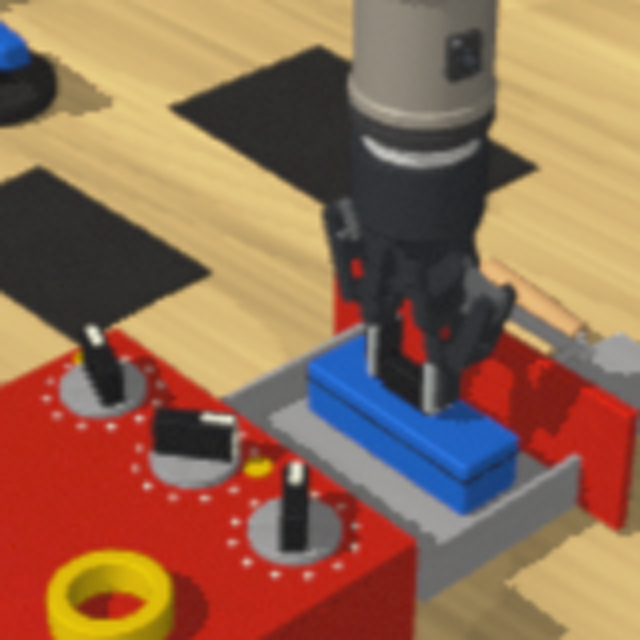

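>>> drive_tool(
  series=[
    [-1,1,0,0,0,0,30],
    [-2,2,0,0,0,0.3,30],
    [-2,2.5,0,0,0,0.3,30],
  ],
)

```text
clock: 40.3
tcp_pos: [0.5435, 0.0259, 0.0623]
orientation: [-0.063, -2.191, 2.194]
contact_force: [-1.6, -2.8, 3.6]
grip_width: 0.0384
```

Touching. Release and lift.

>>> drive_tool(
  series=[
    [0,0,0,0,0,0,56],
    [0,0,0,0,0,0,56],
    [0,-30,0,0,0,0,56],
    [0,-70,0,0,0,0,56],
    [0,-110,0,0,0,0,40],
  ],
)

```text
clock: 40.8
tcp_pos: [0.5434, 0.0263, 0.1737]
orientation: [-0.062, -2.191, 2.193]
contact_force: [1.1, -0.0, -0.7]
grip_width: 0.0429
```

```bash
python3 -c "
from h import *
st();print(delta(W(-.337,0,.16),down(C[2])))"
```

```text
t 40.8 tcp [0.5434 0.0263 0.1737] jawyaw -1.628 ydir [-0.    -0.001 -1.   ] F [ 1.1 -0.  -0.7] M [-0.05 -0.04 -0.01] w 0.0429 j [ 0.06  0.34 -0.28  1.91  0.12  0.9  -1.9 ]
(array([102.2,  13.8,  -0.5]), array([ -0. , -90. ,   0.1]))
```

Turn the gripper and go above the handle bar.

>>> drive_tool(
  series=[
    [102,5,0,0,-90,0,28],
    [102,5,0,0,-90,0,28],
    [102,5,0,0,-90,0,28],
    [102,5,0,0,-90,0,28],
    [102,5,0,0,-90,0,28],
  ],
)

```text
clock: 41.3
tcp_pos: [0.4416, 0.0323, 0.1695]
orientation: [-0.661, 1.814, -1.818]
contact_force: [0.5, -0.1, -0.4]
grip_width: 0.0282
```

```bash
python3 -c "
from h import *
st();print(delta(W(-.336,0,.14),down(C[2])))
f=cam('top');crop(f,'t23',255,180,385,300,6)
f=cam('scene');crop(f,'s23',240,170,400,330,4)"
```

```text
t 41.3 tcp [0.4416 0.0323 0.1695] jawyaw -0.872 ydir [ 0.002 -0.001 -1.   ] F [ 0.5 -0.1 -0.4] M [ 0.    0.02 -0.  ] w 0.0282 j [ 0.17  0.2  -0.43  2.13  0.12  0.83 -1.2 ]
(array([-0.8, 29.5,  0.2]), array([ -0.1, -46.7,   0. ]))
```

View pics/s23.png

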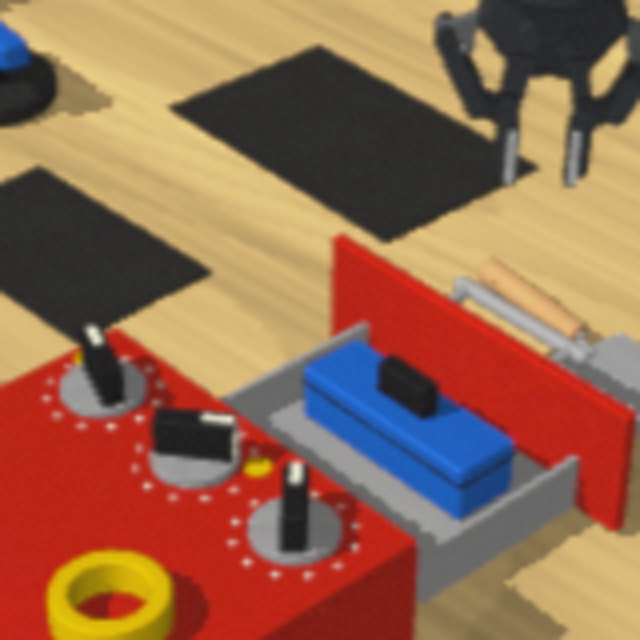

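View pics/t23.png

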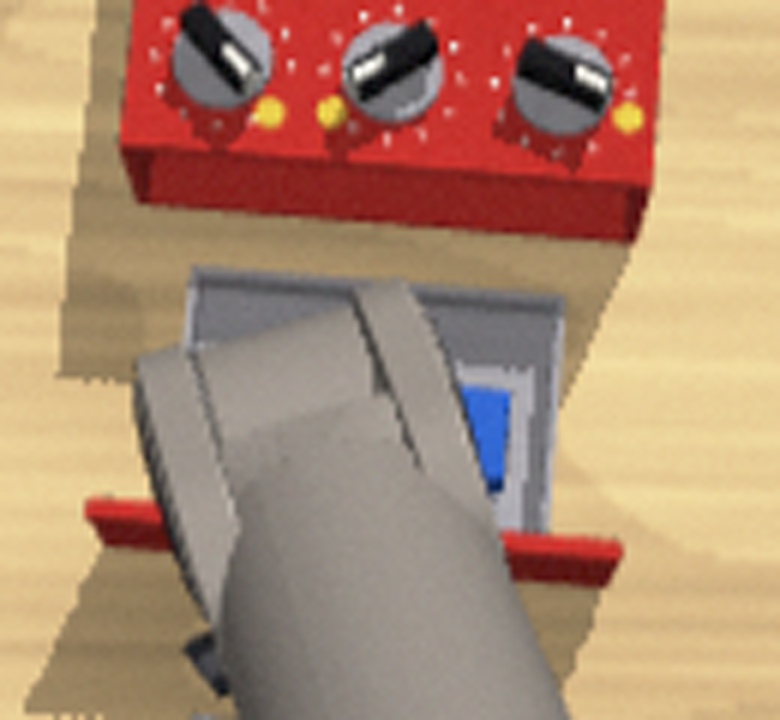

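The case stands upright in the drawer. Continuing to the handle.

>>> drive_tool(
  series=[
    [-1,10,0,0,-8,0,28],
    [-1,20,0,0,-17,0,28],
    [-1,28,0,0,-25,0,28],
    [-1,28,0,0,-34,0,28],
    [-1,28,0,0,-42,0,28],
  ],
)

```text
clock: 41.9
tcp_pos: [0.4428, 0.0331, 0.1412]
orientation: [-1.138, 1.312, -1.314]
contact_force: [0.0, 0.8, 0.7]
grip_width: 0.028
```

>>> drive_tool(
  series=[
    [0,0,0,0,-5,0,28],
    [0,0,0,0,-5,0,28],
  ],
)

```text
clock: 42.1
tcp_pos: [0.4431, 0.0331, 0.1413]
orientation: [-1.18, 1.25, -1.253]
contact_force: [0.5, 0.2, 0.1]
grip_width: 0.0277
```

```bash
python3 -c "
from h import *
st();print(delta(W(-.336,0,.06),down(C[2])))"
```

```text
t 42.1 tcp [0.4431 0.0331 0.1413] jawyaw -0.058 ydir [ 0.002 -0.001 -1.   ] F [0.5 0.2 0.1] M [ 0.03 -0.02 -0.08] w 0.0277 j [ 0.28  0.27 -0.56  2.14  0.21  0.78 -0.47]
(array([ 0.5, 81.3, -0.8]), array([-0.1, -0.1,  0. ]))
```

>>> drive_tool(
  series=[
    [0,25,-1,0,0,0,28],
    [0,45,-1,0,0,0,28],
    [0,65,-1,0,0,0,28],
    [0,80,-1,0,0,0,28],
    [0,81,-1,0,0,0,28],
  ],
)

```text
clock: 42.6
tcp_pos: [0.4411, 0.0331, 0.059]
orientation: [-1.181, 1.256, -1.255]
contact_force: [-0.6, 0.4, 0.2]
grip_width: 0.0283
```

>>> drive_tool(
  series=[
    [0,0,0,0,0,0,15],
    [0,0,0,0,0,0,4],
    [0,0,0,0,0,0,4],
    [0,0,0,0,0,0,4],
  ],
)

```text
clock: 43.0
tcp_pos: [0.4432, 0.0333, 0.0599]
orientation: [-1.176, 1.254, -1.258]
contact_force: [4.8, 0.0, -8.9]
grip_width: 0.0083
```

>>> drive_tool(
  series=[
    [0,0,10,0,0,0,4],
    [0,0,22,0,0,0,4],
    [0,0,36,0,0,0,4],
    [0,0,52,0,0,0,4],
    [0,0,66,0,0,0,4],
  ],
)

```text
clock: 43.5
tcp_pos: [0.5098, 0.0293, 0.0599]
orientation: [-1.176, 1.256, -1.257]
contact_force: [-1.9, 2.9, -5.1]
grip_width: 0.0084
```

```bash
python3 -c "
from h import *
st();print(delta(W(-.166,0,.06),down(C[2])))"
```

```text
t 43.5 tcp [0.5098 0.0293 0.0599] jawyaw -0.065 ydir [ 0.002  0.001 -1.   ] F [-1.9  2.9 -5.1] M [0.55 0.48 0.07] w 0.0084 j [ 0.2   0.49 -0.47  2.06  0.35  0.67 -0.57]
(array([-3.000e-01,  1.000e-01,  1.024e+02]), array([-0.1, -0.5, -0. ]))
```

>>> drive_tool(
  series=[
    [0,0,16,0,-0.5,0,4],
    [0,0,34,0,-0.5,0,4],
    [0,0,52,0,-0.5,0,4],
    [0,0,70,0,-0.5,0,4],
    [0,0,86,0,-0.5,0,4],
  ],
)

```text
clock: 44.0
tcp_pos: [0.5966, 0.0242, 0.06]
orientation: [-1.18, 1.251, -1.25]
contact_force: [-1.7, 2.7, -2.9]
grip_width: 0.0085
```

>>> drive_tool(
  series=[
    [0,0,6,0,0,0,4],
    [0,0,12,0,0,0,4],
    [0,0,16,0,0,0,4],
    [0,0,19,0,0,0,4],
  ],
)

```text
clock: 44.4
tcp_pos: [0.6131, 0.0232, 0.0598]
orientation: [-1.185, 1.255, -1.249]
contact_force: [-14.5, 1.3, 9.0]
grip_width: 0.0086
```

```bash
python3 -c "
from h import *
st();print(delta(W(-.165,0,.06),down(C[2])))"
```

```text
t 44.4 tcp [0.6131 0.0232 0.0598] jawyaw -0.057 ydir [-0.005  0.    -1.   ] F [-14.5   1.3   9. ] M [ 0.4   3.06 -0.04] w 0.0086 j [ 0.19  0.62 -0.45  1.81  0.36  0.8  -0.5 ]
(array([ 0.3, -0.2, -0. ]), array([ 0.3, -0. , -0. ]))
```

At the closed stop (14.5 N, x=0.613, same as at the start). Release and rise.

>>> drive_tool(
  series=[
    [0,0,1,0,0,0,4],
    [0,0,0,0,0,0,28],
    [0,0,0,0,0,0,28],
    [0,-30,0,0,0,0,28],
    [0,-70,0,0,0,0,28],
  ],
)

```text
clock: 44.9
tcp_pos: [0.6125, 0.0225, 0.1293]
orientation: [-1.187, 1.257, -1.248]
contact_force: [1.3, -0.3, 0.3]
grip_width: 0.0278
```

>>> drive_tool(
  series=[
    [0,-40,0,0,0,0,40],
    [0,-60,0,0,0,0,40],
  ],
)

```text
clock: 45.1
tcp_pos: [0.6153, 0.0225, 0.1938]
orientation: [-1.182, 1.252, -1.251]
contact_force: [0.8, 0.2, 0.8]
grip_width: 0.0401
```

```bash
python3 -c "
from h import *
st();print(delta(W(-.075,-.08,.17),down(C[2]+1.2-np.pi/2)))
f=cam('scene');crop(f,'s25',170,180,370,340,4)"
```

```text
t 45.1 tcp [0.6153 0.0225 0.1938] jawyaw -0.058 ydir [-0.001  0.    -1.   ] F [0.8 0.2 0.8] M [ 0.02 -0.04 -0.  ] w 0.0401 j [ 0.24  0.47 -0.51  1.71  0.26  1.03 -0.41]
(array([79.5, 23.7, 87.9]), array([ 0. , 21.2,  0. ]))
```

View pics/s25.png

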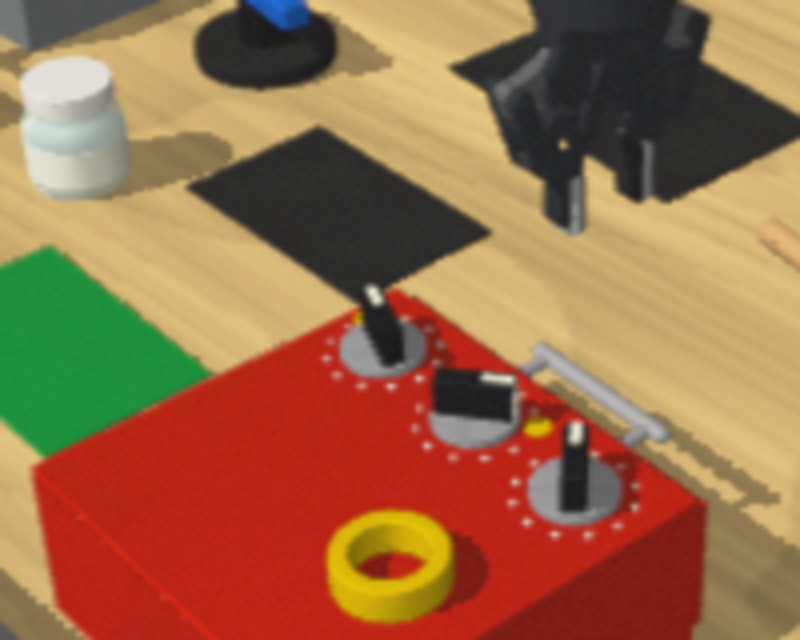

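Drawer shut. Now the right dial, gripped as before, turned back about 100°.

>>> drive_tool(
  series=[
    [40,5,44,0,8,0,40],
    [79,15,88,0,16,0,40],
    [79,24,88,0,21,0,40],
    [79,24,88,0,21,0,40],
    [79,24,88,0,21,0,40],
  ],
)

```text
clock: 45.65
tcp_pos: [0.6998, -0.0613, 0.1719]
orientation: [-0.976, 1.513, -1.514]
contact_force: [0.4, 1.2, -0.3]
grip_width: 0.0401
```

```bash
python3 -c "
from h import *
st();print(delta(W(-.075,-.08,.113),down(C[2]+1.2-np.pi/2)))"
```

```text
t 45.6 tcp [ 0.6998 -0.0613  0.1719] jawyaw -0.424 ydir [ 0.002  0.    -1.   ] F [ 0.4  1.2 -0.3] M [ 0.02 -0.08 -0.02] w 0.0401 j [ 0.25  0.6  -0.38  1.52  0.24  1.07 -0.61]
(array([ 1.3, 58.9, -1.1]), array([-0.1,  0.2, -0.1]))
```

>>> drive_tool(
  series=[
    [1,25,-1,0,0,0,40],
    [1,50,-1,0,0,0,40],
    [1,58,-1,0,0,0,40],
    [1,58,-1,0,0,0,20],
    [1,58,-1,0,0,0,8],
  ],
  squeeze=40,
)

```text
clock: 46.15
tcp_pos: [0.6992, -0.061, 0.1155]
orientation: [-0.975, 1.511, -1.514]
contact_force: [-2.5, 1.2, -1.5]
grip_width: 0.0128
```

>>> drive_tool(
  series=[
    [0,0,0,0,0,0,8],
    [0,0,0,0,8,0,8],
    [0,0,0,0,16,0,8],
    [0,0,0,0,24,0,8],
    [0,0,0,0,32,0,8],
  ],
)

```text
clock: 46.65
tcp_pos: [0.7002, -0.0619, 0.1155]
orientation: [-0.561, 1.885, -1.889]
contact_force: [5.2, -2.8, -10.8]
grip_width: 0.0129
```

>>> drive_tool(
  series=[
    [0,0,0,0,8,0,8],
    [0,0,0,0,16,0,8],
    [0,0,0,0,24,0,8],
    [0,0,0,0,32,0,8],
    [0,0,0,0,40,0,8],
  ],
)

```text
clock: 47.15
tcp_pos: [0.7007, -0.0638, 0.1155]
orientation: [-0.139, -2.161, 2.165]
contact_force: [3.8, -5.0, -11.3]
grip_width: 0.0128
```

>>> drive_tool(
  series=[
    [0,0,0,0,8,0,8],
    [0,0,0,0,16,0,8],
    [0,0,0,0,24,0,8],
    [0,0,0,0,32,0,8],
    [0,0,0,0,32,0,8],
  ],
)

```text
clock: 47.65
tcp_pos: [0.7002, -0.0652, 0.1155]
orientation: [-0.657, -1.829, 1.832]
contact_force: [-0.3, -4.8, -7.1]
grip_width: 0.0129
```

>>> drive_tool(
  series=[
    [0,0,0,0,0,0,40],
    [0,0,0,0,0,0,40],
    [0,-30,0,0,0,0,40],
    [0,-70,0,0,0,0,40],
    [0,-110,0,0,0,0,40],
  ],
)

```text
clock: 48.15
tcp_pos: [0.6997, -0.0638, 0.2276]
orientation: [-0.655, -1.832, 1.833]
contact_force: [-0.3, 0.1, -0.1]
grip_width: 0.0402
```

```bash
python3 -c "
from h import *
st();print(delta([.5,-.3,.25]))"
```

```text
t 48.1 tcp [ 0.6997 -0.0638  0.2276] jawyaw -2.249 ydir [ 0.008 -0.003 -1.   ] F [-0.3  0.1 -0.1] M [-0.03 -0.01  0.01] w 0.0402 j [-0.05  0.52  0.08  1.5  -0.04  1.12 -2.21]
(array([  7. , -23.3, 309.2]), array([0., 0., 0.]))
```

Move aside and check everything.

>>> drive_tool(
  series=[
    [2,-20,45,0,0,0,40],
    [4,-25,95,0,0,0,40],
    [6,-25,145,0,0,0,40],
    [7,-25,195,0,0,0,40],
    [7,-25,245,0,0,0,40],
  ],
)

```text
clock: 48.65
tcp_pos: [0.5401, -0.2504, 0.2534]
orientation: [-0.656, -1.836, 1.835]
contact_force: [0.4, -0.1, 0.5]
grip_width: 0.0397
```

>>> drive_tool(
  series=[
    [0,0,50,0,0,0,40],
    [0,0,100,0,0,0,40],
    [0,0,110,0,0,0,40],
    [0,0,110,0,0,0,40],
    [0,0,110,0,0,0,40],
  ],
)

```text
clock: 49.15
tcp_pos: [0.4729, -0.3348, 0.2536]
orientation: [-0.656, -1.84, 1.836]
contact_force: [-0.1, 0.7, -1.1]
grip_width: 0.04
```

```bash
python3 -c "
from h import *
st()
f=cam('scene');cv2.imwrite('pics/s30.png',f['frame']);f=cam('top');cv2.imwrite('pics/t30.png',f['frame']);crop(f,'t30c',180,120,380,310,4)"
```

```text
t 49.1 tcp [ 0.4729 -0.3348  0.2536] jawyaw -2.243 ydir [ 0.013 -0.003 -1.   ] F [-0.1  0.7 -1.1] M [ 0.05 -0.01 -0.01] w 0.04 j [ 0.37  0.29  0.18  1.78 -0.06  1.06 -1.67]
```

View pics/s30.png

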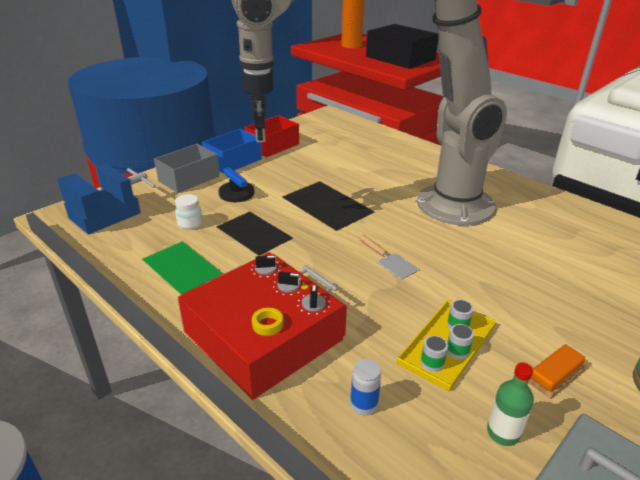

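View pics/t30c.png

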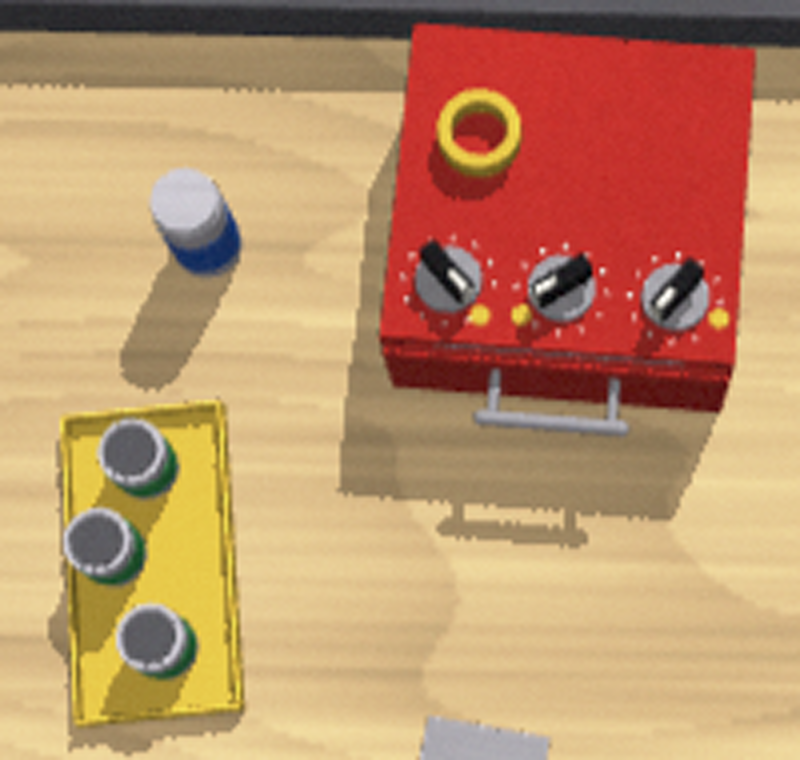

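View pics/t30.png

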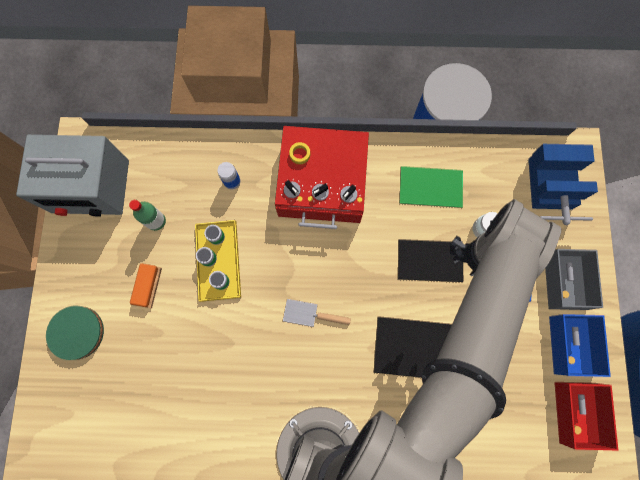

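The drawer is shut and the right dial is off its dot. The middle tin has shifted towards the tray's left wall, the announced knock. I'll check that it is standing flat.

```bash
python3 - <<'E'
from h import *
f=cam('top');g=cam('scene');crop(g,'s31',390,285,510,395,6)
T=lambda u:(np.array(u,float)+.5)/4-.5+np.array((180,120))
for u in((131,450),(98,542),(150,637)):
    p=pix2w(f,T(u),.0625);d=p-tp(0,0,.0625);c,s=np.cos(.128),np.sin(.128);print(p.round(4),[round(c*d[0]+s*d[1],4),round(-s*d[0]+c*d[1],4)])
# pred: rim circle of top and base at measured location
E
```

```text
[0.5892 0.3215 0.0625] [np.float64(0.0718), np.float64(0.0004)]
[0.5219 0.3398 0.0625] [np.float64(0.0075), np.float64(0.0271)]
[0.4555 0.2983 0.0625] [np.float64(-0.0638), np.float64(-0.0056)]
```

View pics/s31.png

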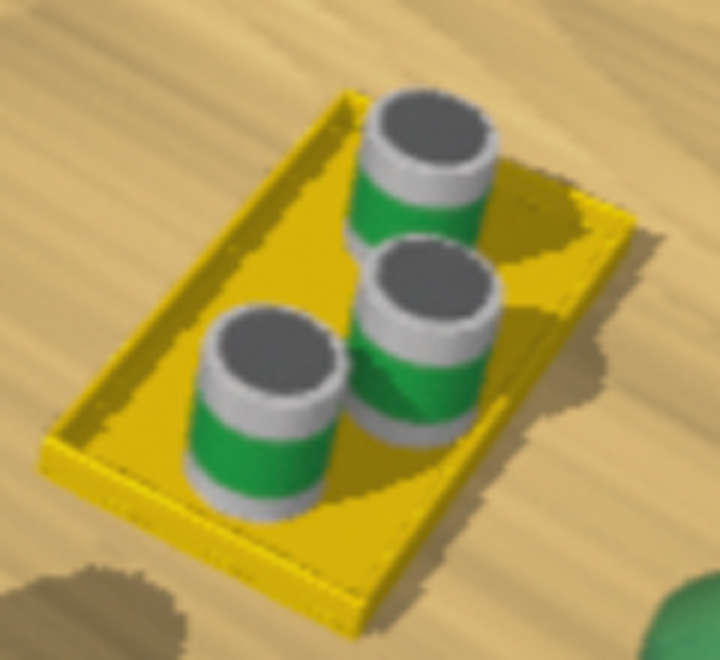

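All three tins are upright inside the tray walls (offsets of 27 mm or less, with 32 mm available). Handing in.

```bash
python3 -c "
from h import *
st();r.hand_in();st()"
```

```text
t 49.4 tcp [ 0.4728 -0.3345  0.2529] jawyaw -2.242 ydir [ 0.012 -0.003 -1.   ] F [-0.  -0.7  0.2] M [0.01 0.03 0.  ] w 0.0401 j [ 0.36  0.29  0.18  1.78 -0.06  1.06 -1.67]
the job is handed in; nothing more can be done
the job is handed in; nothing more can be done
```

The job is done in the order asked and was handed in at about 49 s.

**What I did:**
- Turned the three dials to their dots and pulled the drawer open to its stop.
- Set the case upright on the smaller black mat.
- Stood all three tins in the yellow tray.
- Put the case back upright on the drawer floor and pushed the drawer shut.
- Locked it by turning the right dial about 105° off its dot.

**Last checks:**
- **Drawer:** it closed against a firm stop (14.5 N), with the handle back at its starting position. The last pictures show it shut.
- **Dials:** the right pointer is clearly off its dot. I did not pull on the drawer to test the lock.
- **Tins:** all three are upright inside the tray.
- **Case:** it stood upright on the drawer floor in the last picture before the drawer shut. It can't be seen now.
- **Bystanders:** those visible in the last pictures look unmoved. I did not measure them.

**What disagreed:** the middle tin had moved about 27 mm from where I set it, probably the announced knock. The nearest tin to the robot measured about 7 mm off its release point. Neither needed mending.

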